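# Hang a servo drive on the test stand and swing its hold-down bar home

### The arm

A 6-joint arm with a two-finger parallel gripper is mounted at the origin on the work surface. World frame = base frame: x ahead of the robot, y to its left, z up, the work surface at z = 0. Lengths are in m, angles in degrees, forces in N, time in s.
With the tool pointing down it reaches from about 0.35 to 0.875 m from the base axis. Payload 4.2 kg.
Tool frame: the origin (TCP) lies midway between the tips of the shut fingers; the grasp point (between the pads) lies 19 mm behind it (r.grasp_offset is the distance from the TCP to the grasp point, in m); z points along the fingers, y is the direction in which the jaws open and shut (so a half turn about z gives the same grasp; the last joint's range is limited). The gripper opens to 87 mm and grips with 3 to 60 N. Pads are 19 mm wide; open, the fingers measure 117 mm over their backs; the gripper's body (75 mm by 190 mm) begins 51 mm behind the grasp point.
Start: joints at [-50.099, 22.042, 0.453, 0, -68.411, -14.817], TCP at [0.265, -0.566, 0.223] pointing down, gripper open.
Joint ranges: [-179.83, 179.83], [-69.29, 118.12], [-61.27, 80.66], [-181.25, 117.63], [-171.15, -9.14], [-177.46, 177.46]. Speed limits (degrees/s): [159.86, 159.86, 180, 180, 180, 180].

### API

Orientations are given as a 3x3 rotation matrix whose columns are the frame's x, y, z axes.
In Python, from station import r gives the robot as it stands.
- The arm moves only by the shell command python3 -m crank 'ROWS'. ROWS is JSON, a list of rows, each a list of 3 entries, a list of its own where there are three numbers: the closure, from -1 (fully open) to 1 (shut), so that 0 is half open, then the shift along the tool's x, y, z as a fraction of full scale, then the turn, a rotation vector about the tool's x, y, z as a fraction of full scale. In form: [[fingers, [dx, dy, dz], [wx, wy, wz]], ...]. A call has 1 to 8 rows; each row shifts and turns the commanded pose from where the row before left it, along the tool's axes as they then stand; what a row does not reach is not made up. Full scale, the value 1, is 100 mm for a shift and 45 degrees for a turn. A row lasts 1/10 s, in which the tool goes at most 50 mm and 8.59 degrees, less where a joint would pass 70% of its speed; a pose out of reach is approached as far as the arm can. A call with a number of a shift or a turn outside -1 to 1 is refused whole. A call with a gripper value outside its range is refused whole. The fingers move at their own pace and stop on an object; the grip force is fixed at half the most. Time passes only in rows, so rows that do not move let the fingers close. It gives the time, the measured TCP pose, the force and the opening at its end, in the units of the state.
- r.sense(): the state, without advancing time (a new reading comes with each control period).
- r.capture(name): name is "scene" or "top"; returns a dict with "img" (400x640x3 uint8, blue, green, red), "fx", "fy", "cx", "cy" (pixels), "R" (3x3) and "t" (3): a world point X has camera coordinates R X + t. Camera axes: x right, y down, z forward; pixel columns grow to the right and rows downward; lengths in m; the calibration is good to about 2 mm. A picture is of the moment at which its call begins. There is no depth.
- r.finish_job(): hands the job in, once; it reports no verdict.
The state is a dict: "time_s": time; "joints": joint angles; "joint_velocities": joint speeds; "effort": joint torques, N m; "tcp_pos": TCP position; "ee_rot": TCP orientation; "wrist_force": force on the tool from outside, world axes, zero at the start; "moment": the same for the moment, N m; "gripper_width": opening from 0.0 (shut) to 1.0 (fully open).
Only numpy, scipy, OpenCV 4.12 (cv2) and the standard library are available. Lean on these libraries where they do the work, as an engineer would, in place of code of your own. Each camera call takes 0.05 s, during which the arm holds its last target.

### The job

Hang the servo drive on the sloped test stand: green terminals towards the low end of the slope, both holes of its mounting plate over the two studs together, plate flat against the panel, set down and not dropped. Then swing the red-knobbed hold-down bar across the plate's ear right up to its stop; it swings freely over a plate that is properly home, so never force it against the drive. Leave everything else on the bench where it is.

Things in the scene. Friction and masses are not known exactly. Their poses are not given: they have to be found in the camera images.
- drive: Servo drive: beige box 115 x 56 x 64 mm on an aluminium plate 145 x 190 x 5 mm, 0.45-0.85 kg, lying on the plate. Origin: centre of the plate's underside; centre of mass near the box's middle. x along the 115 mm, away from the green terminals; y along the 190 mm; z out of the plate. Box centred: x +-57.5, y +-28, top z 69 (terminal strip at x -47 rises to 77); bare plate ears on either side
- hole_left (a point): Centre, on the plate's underside, of the drive plate's through hole (diameter 14 mm) at x +55, y +78 mm of the drive
- hole_right (a point): The same for the other hole (diameter 14 mm), at x +55, y -78 mm of the drive
- cradle: Grey panel of the fixed test stand, sloping up at 25 degrees away from the robot. x up the slope, y left along the panel, z square out of it; it spans x -95 to 95, y -200 to 125 mm. Origin on its upper face, 85 mm above the bench, where the drive's origin belongs: hung in place, the drive's frame coincides with this one within the studs' 2 mm play (it may slide 2 mm down the slope)
- stud_left (a point): Foot, on the panel's face, of the left steel stud, at x +55, y +78 mm of the cradle. The studs stand square to the panel: diameter 10 mm for the first 10 mm, then tapering to 4 mm at their tip, 24 mm above the face.
- stud_right (a point): The same for the right stud, at x +55, y -78 mm of the cradle
- pivot (a point): Foot of the hold-down bar's hinge, at x +10, y -150 mm of the cradle; the hinge axis is square to the panel (the cradle's z)
- swing (a joint): Angle of the hold-down bar (rad), positive about the cradle's z: 0 = home at its stop, bar pointing along the cradle's +y over the plate's right ear; it grows as the bar swings out and down the slope; 1.57 = pointing straight down the slope; limit 2.0. Starts at 1.25 to 1.85. Turns with a small even friction (about 1 N at the knob) and stays where it is left
- bar: Hold-down bar, aluminium, 18 mm wide and 7 mm thick, reaching 87 mm from the hinge, its underside 8 mm above the panel (3 mm above a plate that lies flat). Origin on the hinge axis at the panel's face, y along the bar, z as the cradle's.
- knob (a point): Middle of the bar's red knob, an upright cylinder of diameter 18 mm standing square to the panel, 65 mm from the hinge axis; the red part runs from 21 to 57 mm above the panel, this point is 40 mm above it. It can be pushed sideways.
- spare_drive: Bystander: taller beige servo drive standing on the bench, 130 x 55 x 160 mm, origin centre of its underside
- heat_sink: Bystander: finned aluminium heat sink, 110 x 90 x 60 mm, origin centre of its underside
- screwdriver: Bystander: screwdriver with amber handle, 200 mm long, lying along its x, origin under its middle
- multimeter: Bystander: yellow and black multimeter, 85 x 170 x 44 mm, origin centre of its underside
- operator_panel: Bystander: grey hand-held operator panel, 125 x 63 x 20 mm, origin centre of its underside
- parts_tray: Bystander: blue tray, 120 x 170 x 40 mm, with a black terminal block in it, origin centre of its underside
- notebook: Bystander: small white note pad, 105 x 148 x 12 mm, origin centre of its underside

How it is judged (in metres and radians):
On the way, in this order (a step that is already met when the one before it is completed fails the run):
1. the drive hangs with both holes over the two studs and its plate flat on the panel, right way round (distance between hole_left and stud_left below 0.005 m and distance between hole_right and stud_right below 0.005 m and angle between the z axis of drive and the z axis of cradle, either way round below 0.05 rad), for 0.2 s.
2. the hold-down bar is swung across the plate's ear to its stop (value of joint swing below 0.1 rad), for 0.2 s.
At the end, for the whole second after the job is handed in: Each hole's centre on the plate's underside is within 5 mm of the foot of its own stud (left on left, right on right), the plate is flat on the panel within 0.05 rad, the drive is at rest, and the hold-down bar stands within 0.1 rad of its stop, over the plate's right ear (all of step 1 and value of joint swing below 0.1 rad and linear speed of drive below 0.02 m/s); the robot touches nothing.
It fails at once if the drive is dropped (falls or slides free of the fingers at more than 0.4 m/s) (linear speed of drive above 0.4 m/s and contact force between the fingers and drive below 0.1 N).
It fails at once if the hold-down bar is forced against the drive with more than 15 N (contact force between bar and drive above 15 N).
It fails at once if another thing on the bench is shifted by more than 30 mm (distance of any of spare_drive, heat_sink, screwdriver, multimeter, operator_panel, parts_tray, notebook from where it was at the start of the episode above 0.03 m).
It also fails if it takes over 61 s, if anything falls off the work surface, if the arm or the gripper's body presses on something with over 40 N, if the wrist force passes 120 N, or if a joint passes its speed limit or range.

## Working session

There is one attempt and no reset: what is moved stays moved. The work goes in short steps, Python scripts to look and compute and a shell command to move; the robot and the scene stay as the last step left them, time stands still between calls to the robot, and variables do not carry over. Pictures are saved under pics/ and viewed, and the job is handed in when it is done.

```bash
ls; mkdir -p pics; python3 - <<'E'
from station import r
import cv2,json
for n in("scene","top"):
    c=r.capture(n); cv2.imwrite(f"pics/{n}0.png",c["img"])
    print(n,{k:(v.tolist() if hasattr(v,'tolist') else v) for k,v in c.items() if k!="img"})
print(r.sense()); print(r.grasp_offset)
E
```

```text
pics
scene {'fx': 362.47101053120264, 'fy': 362.47101053120264, 'cx': 319.09747795530626, 'cy': 204.41681281737124, 'R': [[-0.7965292044537832, 0.6041697494004521, 0.022806585926391343], [0.32527633040729387, 0.4600270067734943, -0.8261782264837197], [-0.5096435375132193, -0.6506566428988595, -0.5629470647606202]], 't': [0.4519221339276486, -0.04039138086496846, 1.664443306340552]}
top {'fx': 434.31417153958193, 'fy': 434.31417153958193, 'cx': 321.625994401207, 'cy': 190.04939652054227, 'R': [[-0.001967411965933752, -0.9999891621944706, -0.004219571513407835], [-0.981283147086748, 0.0027431003538451204, -0.19255093000028944], [0.1925604178788671, 0.0037617674103001945, -0.9812779089392908]], 't': [-0.06540893526685437, 0.5064533920360078, 1.3123950822026433]}
{'time_s': 0.1, 'joints': array([-5.00992634e+01,  2.20888010e+01,  3.89717717e-01, -2.48711508e-02,
       -6.84113031e+01, -1.48162471e+01]), 'joint_velocities': array([-0.03209739, -0.06991002,  0.16671696,  0.15400927,  0.0124149 ,
       -0.03549537]), 'effort': array([-3.21972229e-04, -3.91689813e+01,  1.87934339e+01,  4.23182219e+00,
        1.34311398e-02, -8.66898131e-05]), 'tcp_pos': array([ 0.26476601, -0.56557485,  0.22155879]), 'ee_rot': array([[-9.05751419e-01, -4.23808339e-01, -9.26168948e-04],
       [-4.23809339e-01,  9.05749760e-01,  1.73689691e-03],
       [ 1.02765909e-04,  1.96571589e-03, -9.99998063e-01]]), 'wrist_force': array([ 0.09563315, -0.02335733,  0.2084981 ]), 'moment': array([ 0.00668004, -0.01787678, -0.00968855]), 'gripper_width': 1.0005449061571388}
0.0187
```

View pics/scene0.png

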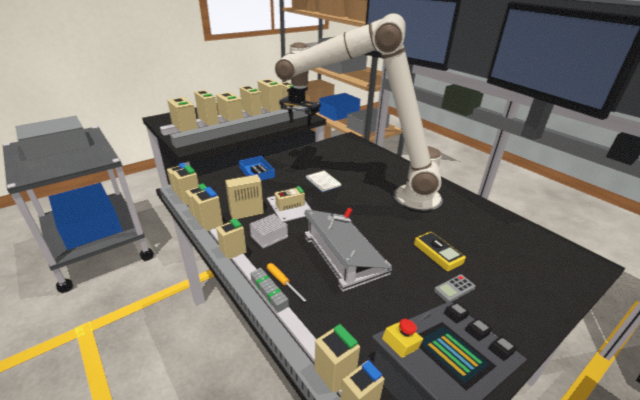

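View pics/top0.png

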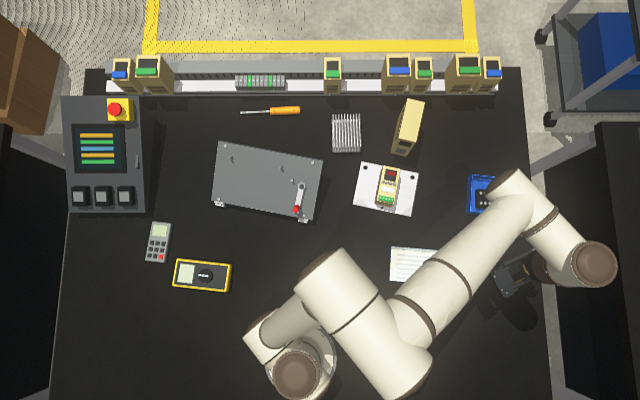

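```bash
python3 - <<'E'
import cv2
a=cv2.imread("pics/top0.png")
cv2.imwrite("pics/c1.png",cv2.resize(a[130:230,200:330],None,fx=6,fy=6,interpolation=cv2.INTER_CUBIC))
cv2.imwrite("pics/c2.png",cv2.resize(a[150:225,340:430],None,fx=8,fy=8,interpolation=cv2.INTER_CUBIC))
s=cv2.imread("pics/scene0.png")
cv2.imwrite("pics/c3.png",cv2.resize(s[170:290,220:400],None,fx=4.4,fy=4.4,interpolation=cv2.INTER_CUBIC))
E
```

```text
(no output)
```

View pics/c1.png

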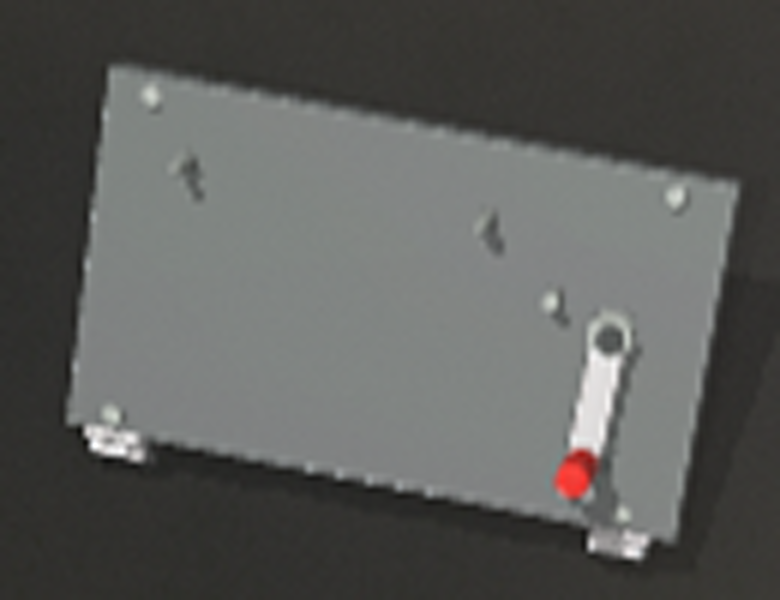

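View pics/c2.png

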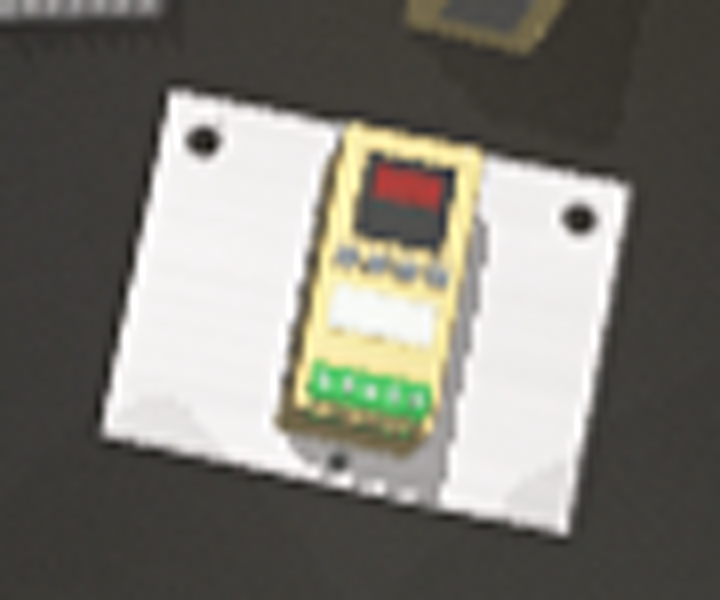

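View pics/c3.png

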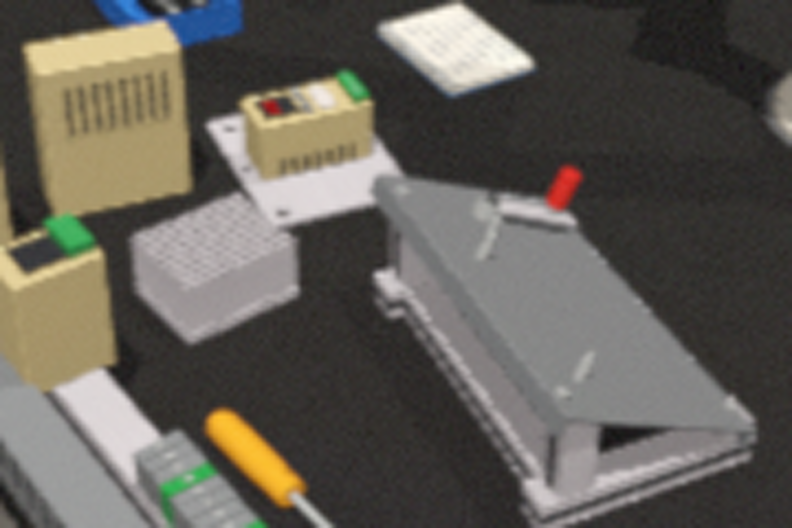

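```bash
cat > h.py <<'E'
import numpy as np
from scipy.optimize import least_squares
from scipy.spatial.transform import Rotation as Ro
CAM={}
def cam(n):
    if not CAM:
        from station import r
        for k in("scene","top"): CAM[k]=r.capture(k)
    return CAM[n]
def proj(n,X):
    c=cam(n);p=np.asarray(X)@np.array(c["R"]).T+c["t"]
    return np.c_[c["fx"]*p[...,0]/p[...,2]+c["cx"],c["fy"]*p[...,1]/p[...,2]+c["cy"]]
def un(p,o,s): return (np.array(p,float)+.5)/s-.5+np.array(o)
def drv(p): return Ro.from_euler('z',p[2]).as_matrix(),np.array([p[0],p[1],p[3] if len(p)>3 else 0])
def cra(p): return Ro.from_euler('z',p[2]).as_matrix()@Ro.from_euler('y',-25,degrees=True).as_matrix(),np.array([p[0],p[1],.085])
def fit(f,obs,p0):
    def res(p):
        R,t=f(p);o=[]
        for n,m,uv in obs:o.append((proj(n,(np.array(m,float)/1e3@R.T+t))-uv))
        return np.concatenate(o).ravel()
    s=least_squares(res,p0,loss='soft_l1');return s.x,res(s.x).reshape(-1,2)
E
cat > m.py <<'E'
from h import *
T=lambda p:un(p,(340,150),8); C=lambda p:un(p,(200,130),6); S=lambda p:un(p,(220,170),4.4)
od=[("top",[(72.5,95,5),(72.5,-95,5),(-72.5,-95,5),(-72.5,95,5),(55,78,5),(55,-78,5)],T([(170,88),(632,185),(568,537),(102,437),(203,141),(579,219)])),
("scene",[(72.5,95,5),(72.5,-95,5),(55,78,5),(55,-78,5)],S([(280,227),(207,125),(282,212),(230,128)]))]
oc=[("top",[(95,125,0),(95,-200,0),(-95,-200,0),(-95,125,0)],C([(110,66),(740,183),(675,543),(68,422)])),
("scene",[(95,-200,0),(95,125,0),(-95,125,0),(55,78,0),(55,-78,0),(55,78,24),(55,-78,24)],S([(380,180),(557,418),(755,428),(562,390),(483,255),(592,352),(497,210)]))]
for f,o,n in((drv,od,"drive"),(cra,oc,"cradle")):
    for oo in(o,o[:1],o[1:]):
        p,e=fit(f,oo,[.55,-.1,0]);print(n,p.round(4),np.degrees(p[2]).round(2));print(e.round(1).tolist())
E
python3 m.py
```

```text
drive [ 0.5205 -0.2726 -0.209 ] -11.98
[[-0.1, 0.6], [-0.6, 0.0], [-0.1, -0.8], [-0.1, -0.3], [-0.2, 0.1], [-0.0, -0.1], [-1.6, -0.9], [0.2, -1.1], [0.5, -0.8], [-0.1, -0.8]]
drive [ 0.5202 -0.2731 -0.2137] -12.25
[[0.2, 0.6], [-0.4, 0.3], [-0.0, -0.6], [-0.1, -0.4], [0.1, 0.1], [0.2, 0.1]]
drive [ 0.5228 -0.2675 -0.1895] -10.86
[[-0.8, -0.0], [0.0, -0.2], [1.2, 0.1], [-0.2, 0.1]]
cradle [ 0.5378  0.1425 -0.2058] -11.79
[[-0.1, -0.9], [-0.0, 0.5], [-0.3, -0.1], [-0.6, -0.8], [-0.6, -2.7], [1.9, -0.9], [0.3, -0.1], [3.2, -3.2], [-0.7, 0.0], [-0.4, -0.6], [-1.1, 4.6]]
cradle [ 0.5365  0.1416 -0.1968] -11.27
[[-0.2, -0.2], [0.1, 0.3], [0.3, -0.2], [-0.2, 0.0]]
cradle [ 0.54    0.1449 -0.2314] -13.26
[[0.3, -2.8], [0.6, -0.3], [-0.0, 1.3], [2.4, -2.6], [-0.4, 0.2], [-1.1, 0.1], [-0.8, 4.9]]
```

```bash
python3 - <<'E'
import cv2
s=cv2.imread("pics/scene0.png")
cv2.imwrite("pics/c4.png",cv2.resize(s[205:265,300:380],None,fx=10,fy=10,interpolation=cv2.INTER_CUBIC))
a=cv2.imread("pics/top0.png")
cv2.imwrite("pics/c5.png",cv2.resize(a[145:175,222:302],None,fx=10,fy=10,interpolation=cv2.INTER_CUBIC))
E
```

```text
(no output)
```

View pics/c4.png

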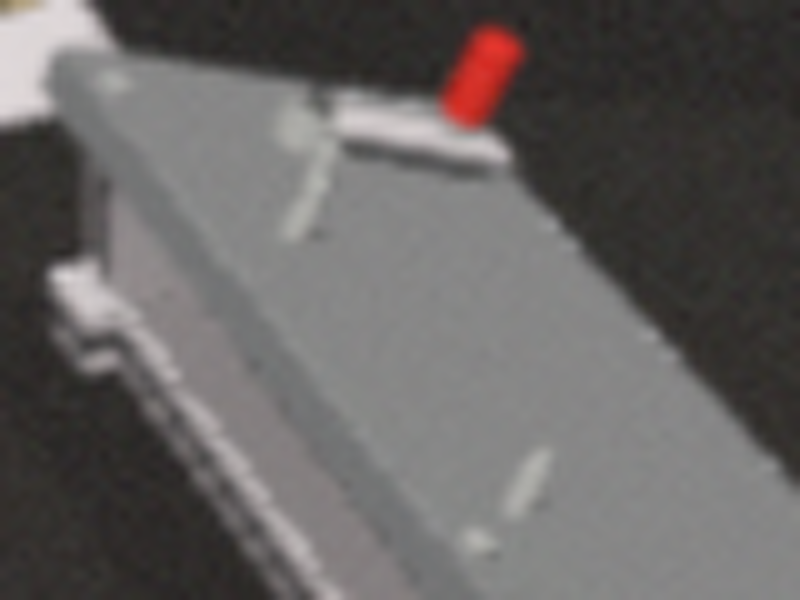

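View pics/c5.png

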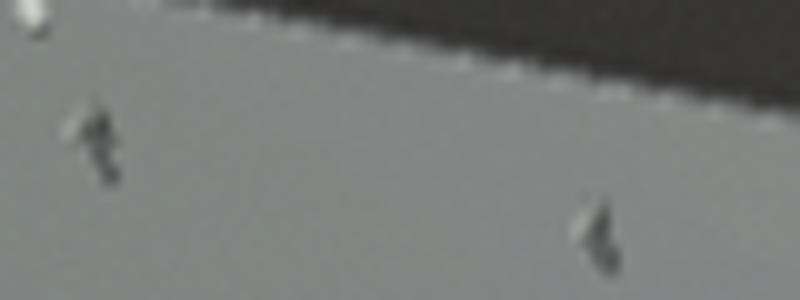

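```bash
cat > m2.py <<'E'
from h import *
C=lambda p:un(p,(200,130),6); D=lambda p:un(p,(300,205),10); E=lambda p:un(p,(222,145),10)
oc=[("top",[(95,125,0),(95,-200,0),(-95,-200,0),(-95,125,0)],C([(110,66),(740,183),(675,543),(68,422)])),
("top",[(55,78,12),(55,-78,12)],E([(80,122),(590,225)])),
("scene",[(55,78,0),(55,-78,0),(55,78,24),(55,-78,24)],D([(515,512),(292,238),(545,452),(320,180)]))]
for oo in(oc,oc[:2],oc[1:],oc[2:]):
        p,e=fit(cra,oo,[.55,-.1,0]);print(p.round(4),np.degrees(p[2]).round(2));print(e.round(1).tolist())
p,_=fit(cra,oc,[.55,-.1,0]);R,t=cra(p)
# swing from knob top centre (575,474)~ z57..
for a in np.arange(1.3,1.9,.1):
    k=[np.array([10-65*np.sin(a),-150+65*np.cos(a),z])/1e3@R.T+t for z in(57,21)]
    print(a.round(2),(6*(proj("top",k)-(200,130))).round().tolist(),(10*(proj("scene",k)-(300,205))).round().tolist())
E
python3 m2.py
```

```text
[ 0.5368  0.1425 -0.1968] -11.28
[[-0.5, -0.3], [-0.1, 0.3], [0.0, -0.3], [-0.5, -0.1], [0.2, -0.1], [-0.3, -0.7], [-0.1, -0.8], [0.0, -0.8], [0.2, -0.8], [0.0, -0.6]]
[ 0.5362  0.1419 -0.1971] -11.29
[[-0.3, -0.1], [0.1, 0.5], [0.2, -0.1], [-0.3, 0.1], [0.4, 0.1], [-0.1, -0.5]]
[ 0.5374  0.1437 -0.2018] -11.56
[[-0.1, -0.4], [-0.7, -0.8], [-0.1, -0.5], [0.2, -0.6], [0.2, -0.5], [0.2, -0.4]]
[ 0.5394  0.1454 -0.1988] -11.39
[[-0.1, 0.0], [-0.0, -0.1], [0.1, 0.0], [-0.0, 0.0]]
1.3 [[541.0, 466.0], [552.0, 447.0]] [[510.0, 49.0], [469.0, 129.0]]
1.4 [[553.0, 472.0], [564.0, 452.0]] [[505.0, 41.0], [464.0, 120.0]]
1.5 [[565.0, 476.0], [576.0, 456.0]] [[498.0, 32.0], [457.0, 111.0]]
1.6 [[578.0, 478.0], [588.0, 459.0]] [[490.0, 23.0], [449.0, 102.0]]
1.7 [[591.0, 480.0], [601.0, 460.0]] [[480.0, 14.0], [440.0, 93.0]]
1.8 [[604.0, 480.0], [614.0, 460.0]] [[469.0, 5.0], [429.0, 84.0]]
```

```bash
cat >> h.py <<'E'
PD=[.5202,-.2731,-.2137]; PC=[.5362,.1419,-.1971]
FL=np.diag([-1.,1,-1])   # tool y=+drive y, tool x=-drive x, z=-z
def plan(f,p,off,gz=.045):
    """tool target with grasp point at drive-frame (off mm + gz)"""
    from station import r
    s=r.sense();R,t=f(p);Rt=R@FL
    g=t+R@(np.array(off)/1e3+[0,0,gz]); tcp=g+Rt[:,2]*r.grasp_offset
    A=s["ee_rot"];d=A.T@(tcp-s["tcp_pos"])
    w=Ro.from_matrix(A.T@Rt).as_rotvec(degrees=True)
    print("t",s["time_s"],"tcp",s["tcp_pos"].round(4),"target",tcp.round(4),"shift",(d/.1).round(3),"turn",(w/45).round(4),"F",s["wrist_force"].round(1),"M",s["moment"].round(2),"gw",round(s["gripper_width"],3))
E
python3 -m crank '[[-1,[0,0,0.1],[0,0,0.166]],[-1,[0,0,0],[0,0,0.166]],[-1,[0,0,0],[0,0,0.166]],[-1,[0,0,0],[0,0,0.166]],[-1,[0,0,0],[0,0,0.166]],[-1,[0,0,0],[0,0,0]]]'
python3 - <<'E'
from h import *
plan(drv,PD,[0,0,120])
E
```

```text
time_s: 0.9
tcp_pos: [0.2649, -0.566, 0.2124]
ee_rot: [[-0.977, 0.212, -0.0], [0.212, 0.977, 0.0], [0.0, 0.0, -1.0]]
wrist_force: [0.8, 0.6, -1.0]
gripper_width: 1.002
t 0.9 tcp [ 0.2649 -0.566   0.2124] target [ 0.5202 -0.2731  0.1463] shift [-1.873  3.404  0.662] turn [ 0.0003 -0.0001 -0.0003] F [ 0.8  0.6 -1. ] M [-0.04 -0.01 -0.01] gw 1.002
```

```bash
python3 -m crank '[[-1,[-0.187,0.34,0],[0,0,0]],[-1,[-0.187,0.34,0],[0,0,0]],[-1,[-0.187,0.34,0],[0,0,0]],[-1,[-0.187,0.34,0],[0,0,0]],[-1,[-0.187,0.34,0],[0,0,0]],[-1,[-0.187,0.34,0],[0,0,0]],[-1,[-0.187,0.34,0],[0,0,0]],[-1,[-0.187,0.34,0],[0,0,0]]]'
python3 -m crank '[[-1,[-0.187,0.34,0],[0,0,0]],[-1,[-0.187,0.34,0],[0,0,0]],[-1,[0,0,0.3],[0,0,0]],[-1,[0,0,0.3],[0,0,0]],[-1,[0,0,0],[0,0,0]],[-1,[0,0,0],[0,0,0]]]'
python3 - <<'E'
from h import *
import cv2
plan(drv,PD,[0,0,0])
for n in("scene","top"):
    cv2.imwrite(f"pics/{n}1.png",cam(n)["img"])
cv2.imwrite("pics/s1c.png",cv2.resize(cam("scene")["img"][120:240,220:340],None,fx=5,fy=5,interpolation=cv2.INTER_CUBIC))
E
```

```text
time_s: 1.7
tcp_pos: [0.4698, -0.3307, 0.2127]
ee_rot: [[-0.978, 0.209, 0.0], [0.209, 0.978, -0.0], [-0.0, -0.0, -1.0]]
wrist_force: [0.0, -0.9, -0.4]
gripper_width: 1.002
time_s: 2.3
tcp_pos: [0.5201, -0.2739, 0.1529]
ee_rot: [[-0.978, 0.211, -0.001], [0.211, 0.978, -0.001], [0.0, -0.001, -1.0]]
wrist_force: [0.4, -0.3, 0.6]
gripper_width: 0.999
t 2.3 tcp [ 0.5201 -0.2739  0.1529] target [ 0.5202 -0.2731  0.0263] shift [-0.     0.009  1.266] turn [-0.001  -0.0006  0.0021] F [ 0.4 -0.3  0.6] M [-0.11 -0.    0.03] gw 0.999
```

View pics/s1c.png

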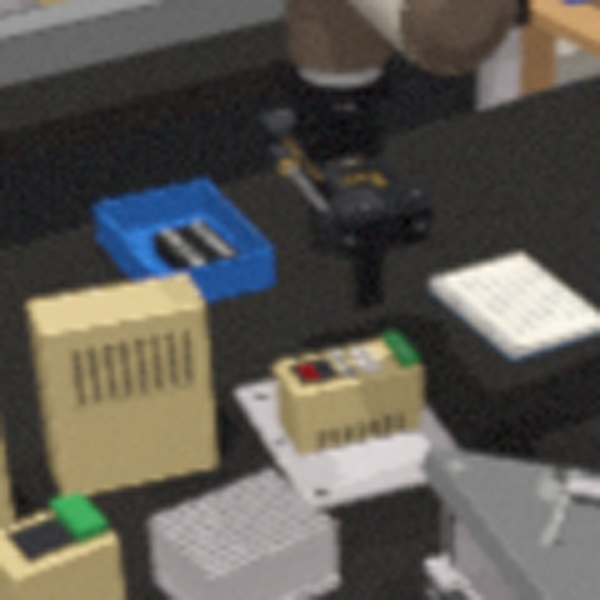

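View pics/top1.png

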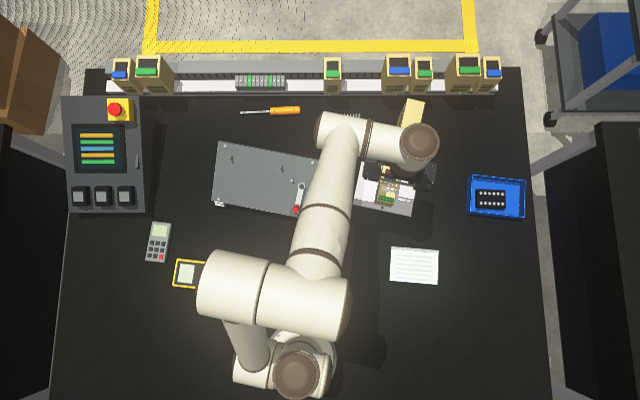

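```bash
python3 - <<'E'
from h import *
from station import r
s=r.sense();P=s["tcp_pos"];A=s["ee_rot"]
X=[P,P+A[:,1]*.05,P-A[:,1]*.05,P-A[:,2]*.07,P-A[:,2]*.2]
for n,o,k in(("scene",(220,120),5),("top",(0,0),1)):
    print((k*(proj(n,X)-o)).round().tolist())
print(s["joints"].round(1))
# spare drive base nearest
c=cam("top");d=np.array(c["R"]).T@np.array([(402-c["cx"])/c["fx"],(157-c["cy"])/c["fy"],1]);o=-np.array(c["R"]).T@c["t"];print(o,(o+d*(-o[2]/d[2])))
import cv2
cv2.imwrite("pics/t1c.png",cv2.resize(c["img"][90:230,330:460],None,fx=5,fy=4,interpolation=cv2.INTER_CUBIC))
E
```

```text
[[343.0, 270.0], [366.0, 299.0], [322.0, 243.0], [341.0, 194.0], [338.0, 41.0]]
[[393.0, 178.0], [376.0, 174.0], [410.0, 181.0], [397.0, 172.0], [406.0, 160.0]]
[-12.   21.7 -10.5   0.  -57.6 -90.2]
[ 0.24413015 -0.0717344   1.38506638] [ 0.62621298 -0.3316002   0.        ]
```

View pics/t1c.png

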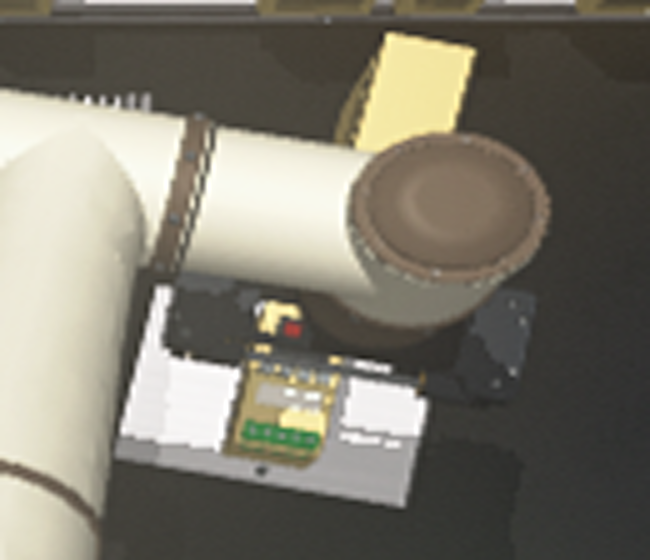

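```bash
python3 -m crank '[[-1,[0,0.01,0.35],[0,0,0]],[-1,[0,0,0.35],[0,0,0]],[-1,[0,0,0.3],[0,0,0]],[-1,[0,0,0.2],[0,0,0]],[-1,[0,0,0.06],[0,0,0]],[-1,[0,0,0],[0,0,0]]]'
python3 - <<'E'
from h import *
plan(drv,PD,[0,0,0])
E
python3 -m crank '[[1,[0,0,0],[0,0,0]],[1,[0,0,0],[0,0,0]],[1,[0,0,0],[0,0,0]],[1,[0,0,0],[0,0,0]],[1,[0,0,0],[0,0,0]],[1,[0,0,0],[0,0,0]],[1,[0,0,0],[0,0,0]],[1,[0,0,0],[0,0,0]]]'
python3 - <<'E'
from h import *
plan(drv,PD,[0,0,0])
E
```

```text
time_s: 3.1
tcp_pos: [0.5204, -0.2728, 0.0267]
ee_rot: [[-0.977, 0.212, -0.0], [0.212, 0.977, -0.0], [0.0, -0.0, -1.0]]
wrist_force: [-0.8, 0.3, 0.4]
gripper_width: 1.001
t 3.1 tcp [ 0.5204 -0.2728  0.0267] target [ 0.5202 -0.2731  0.0263] shift [ 0.001 -0.003  0.004] turn [-0.0003 -0.0001 -0.0002] F [-0.8  0.3  0.4] M [-0.04  0.05  0.06] gw 1.001
time_s: 3.9
tcp_pos: [0.5204, -0.2727, 0.0271]
ee_rot: [[-0.977, 0.212, 0.001], [0.212, 0.977, -0.0], [-0.001, -0.0, -1.0]]
wrist_force: [-2.3, 0.2, 4.7]
gripper_width: 0.639
t 3.9 tcp [ 0.5204 -0.2727  0.0271] target [ 0.5202 -0.2731  0.0263] shift [ 0.001 -0.005  0.008] turn [-0.0002  0.0008 -0.0003] F [-2.3  0.2  4.7] M [ 0.06  0.21 -0.05] gw 0.639
```

```bash
python3 -m crank '[[1,[0,0,-0.05],[0,0,0]],[1,[0,0,-0.1],[0,0,0]],[1,[0,0,-0.2],[0,0,0]],[1,[0,0,-0.3],[0,0,0]],[1,[0,0,-0.3],[0,0,0]],[1,[0,0,-0.3],[0,0,0]],[1,[0,0,-0.3],[0,0,0]],[1,[0,0,-0.3],[0,0,0]]]'
python3 -m crank '[[1,[0,0,-0.2],[0,0,0]],[1,[0,0,0],[0,0,0]],[1,[0,0,0],[0,0,0]]]'
python3 - <<'E'
from h import *
import cv2
plan(cra,PC,[0,0,150])
for n in("scene","top"):
    cv2.imwrite(f"pics/{n}2.png",cam(n)["img"])
cv2.imwrite("pics/t2c.png",cv2.resize(cam("top")["img"][110:230,330:460],None,fx=5,fy=5,interpolation=cv2.INTER_CUBIC))
cv2.imwrite("pics/s2c.png",cv2.resize(cam("scene")["img"][90:210,220:340],None,fx=5,fy=5,interpolation=cv2.INTER_CUBIC))
E
```

```text
time_s: 4.7
tcp_pos: [0.5188, -0.2718, 0.2115]
ee_rot: [[-0.977, 0.213, -0.003], [0.213, 0.977, 0.002], [0.003, 0.001, -1.0]]
wrist_force: [0.1, -0.4, -7.1]
gripper_width: 0.645
time_s: 5.0
tcp_pos: [0.519, -0.2718, 0.23]
ee_rot: [[-0.977, 0.213, -0.002], [0.213, 0.977, 0.002], [0.003, 0.002, -1.0]]
wrist_force: [-0.3, 0.5, -8.0]
gripper_width: 0.641
t 5.0 tcp [ 0.519  -0.2718  0.23  ] target [0.4631 0.1565 0.2448] shift [ 1.459  4.066 -0.138] turn [-0.0028 -0.559  -0.0226] F [-0.3  0.5 -8. ] M [0.01 0.1  0.01] gw 0.641
```

View pics/t2c.png

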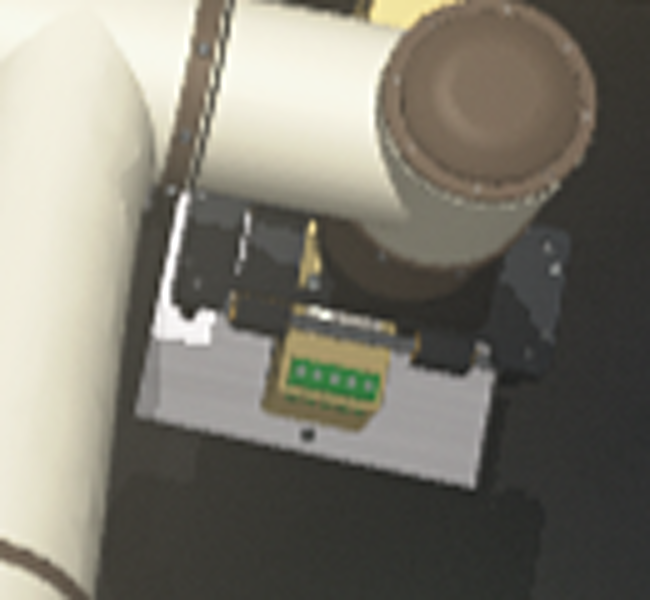

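View pics/s2c.png

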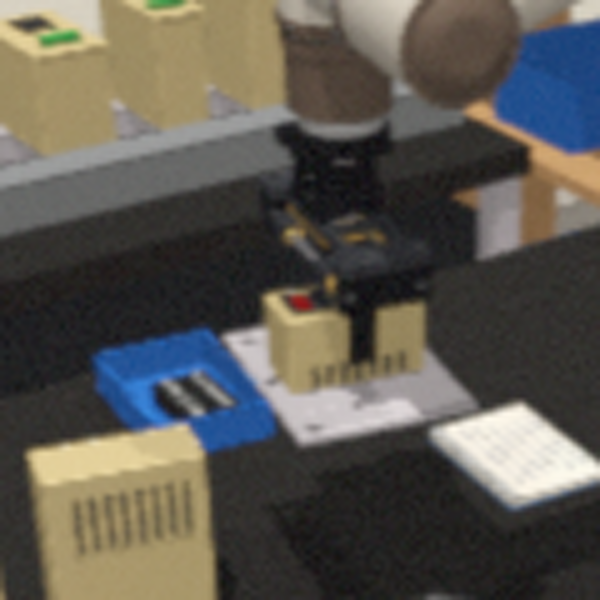

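```bash
cat > g.py <<'E'
from h import *
from station import r
s=r.sense();A=s["ee_rot"];P=s["tcp_pos"]
tu=un([(137,418),(475,488),(307,434)],(330,110),5); su=un([(300,447),(222,332),(480,405),(315,432),(248,340)],(220,90),5)
mt=[(-72.5,95,5),(-72.5,-95,5)];ms=[(72.5,95,5),(72.5,-95,5),(-72.5,95,5),(55,78,5),(55,-78,5)]
def f(q): # dx,dy,dz mm, rot
    Rg=A@FL@Ro.from_rotvec(q[3:]).as_matrix()
    return Rg,P+A@FL@(np.array([0,0,-27.1])/1e3+np.array(q[:3])/1e3)
def res(q,w=1):
    R,t=f(q);o=[proj("top",np.array(mt)/1e3@R.T+t)-tu[:2],proj("scene",np.array(ms)/1e3@R.T+t)-su]
    return np.concatenate(o)
print(res(np.zeros(6)).round(1).tolist())
l=least_squares(lambda q:np.r_[res(q).ravel(),q[3:]*100*.3,q[:3]*.1],np.zeros(6));print(l.x.round(3));print(res(l.x).round(1).tolist())
E
python3 g.py
```

```text
[[-0.5, -0.6], [-0.1, -0.3], [0.6, -1.7], [0.6, 0.2], [-0.3, -0.6], [0.4, -1.7], [0.8, -0.5]]
[ 5.69e-01 -1.52e+00 -3.88e+00 -2.00e-02  6.00e-03  1.00e-03]
[[-0.1, -0.3], [0.3, -0.3], [0.4, -0.4], [0.4, 0.6], [-0.6, 0.4], [0.2, -0.5], [0.5, -0.0]]
```

```bash
python3 -m crank '[[1,[0,0,-0.15],[0,-0.09,0]],[1,[0,0,-0.15],[0,-0.14,0]],[1,[0,0,0],[0,-0.14,0]],[1,[0,0,0],[0,-0.14,0]],[1,[0,0,0],[0,-0.049,-0.022]],[1,[0,0,0],[0,0,0]]]'
python3 - <<'E'
from h import *
plan(cra,PC,[0,0,100])
E
```

```text
time_s: 5.8
tcp_pos: [0.5157, -0.2716, 0.2591]
ee_rot: [[-0.891, 0.197, 0.409], [0.177, 0.98, -0.088], [-0.419, -0.006, -0.908]]
wrist_force: [0.2, 0.1, -7.5]
gripper_width: 0.636
t 5.8 tcp [ 0.5157 -0.2716  0.2591] target [0.4839 0.1524 0.1995] shift [1.282 4.097 0.036] turn [-0.0084 -0.0054  0.0016] F [ 0.2  0.1 -7.5] M [0.33 1.88 0.01] gw 0.636
```

```bash
python3 -m crank '[[1,[0.05,0.15,0],[0,0,0]],[1,[0.09,0.29,0],[0,0,0]],[1,[0.09,0.29,0],[0,0,0]],[1,[0.09,0.29,0],[0,0,0]],[1,[0.09,0.29,0],[0,0,0]],[1,[0.09,0.29,0],[0,0,0]],[1,[0.09,0.29,0],[0,0,0]],[1,[0.09,0.29,0],[0,0,0]]]'
python3 -m crank '[[1,[0.09,0.29,0],[0,0,0]],[1,[0.09,0.29,0],[0,0,0]],[1,[0.09,0.29,0],[0,0,0]],[1,[0.09,0.29,0],[0,0,0]],[1,[0.09,0.29,0],[0,0,0]],[1,[0.09,0.29,0],[0,0,0]],[1,[0.09,0.29,0],[0,0,0]],[1,[0.06,0.18,0],[0,0,0]]]'
python3 -m crank '[[1,[0,0,0],[-0.008,-0.005,0]],[1,[0,0,0],[0,0,0]]]'
python3 - <<'E'
from h import *
plan(cra,PC,[0,0,45])
E
```

```text
time_s: 6.6
tcp_pos: [0.5016, -0.0456, 0.2306]
ee_rot: [[-0.889, 0.198, 0.414], [0.176, 0.98, -0.091], [-0.424, -0.008, -0.906]]
wrist_force: [0.6, 0.5, -7.6]
gripper_width: 0.643
time_s: 7.4
tcp_pos: [0.4873, 0.1823, 0.2045]
ee_rot: [[-0.894, 0.189, 0.406], [0.169, 0.982, -0.085], [-0.415, -0.008, -0.91]]
wrist_force: [0.6, 0.3, -6.0]
gripper_width: 0.638
time_s: 7.6
tcp_pos: [0.4875, 0.1793, 0.2053]
ee_rot: [[-0.893, 0.19, 0.409], [0.172, 0.982, -0.081], [-0.417, -0.002, -0.909]]
wrist_force: [0.8, -0.4, -7.2]
gripper_width: 0.638
t 7.6 tcp [0.4875 0.1793 0.2053] target [0.5067 0.1478 0.1496] shift [ 0.007 -0.272  0.611] turn [ 0.0006 -0.0082  0.0081] F [ 0.8 -0.4 -7.2] M [ 0.16  1.8  -0.03] gw 0.638
```

```bash
python3 -m crank '[[1,[0,-0.14,0.1],[0,-0.008,0.008]],[1,[0,-0.13,0.2],[0,0,0]],[1,[0.007,0,0.2],[0,0,0]],[1,[0,0,0.1],[0,0,0]],[1,[0,0,0],[0,0,0]],[1,[0,0,0],[0,0,0]]]'
python3 - <<'E'
from h import *
import cv2
plan(cra,PC,[0,0,45])
for n in("scene","top"):
    cv2.imwrite(f"pics/{n}3.png",cam(n)["img"])
cv2.imwrite("pics/t3c.png",cv2.resize(cam("top")["img"][110:230,200:330],None,fx=5,fy=5,interpolation=cv2.INTER_CUBIC))
cv2.imwrite("pics/s3c.png",cv2.resize(cam("scene")["img"][160:290,290:410],None,fx=6,fy=4.6,interpolation=cv2.INTER_CUBIC))
E
```

```text
time_s: 8.2
tcp_pos: [0.5116, 0.1435, 0.1622]
ee_rot: [[-0.899, 0.187, 0.395], [0.171, 0.982, -0.074], [-0.402, 0.001, -0.916]]
wrist_force: [-0.3, -0.1, -6.7]
gripper_width: 0.645
t 8.2 tcp [0.5116 0.1435 0.1622] target [0.5067 0.1478 0.1496] shift [0.103 0.033 0.093] turn [ 0.0063 -0.0288  0.0103] F [-0.3 -0.1 -6.7] M [0.28 1.67 0.02] gw 0.645
```

View pics/t3c.png

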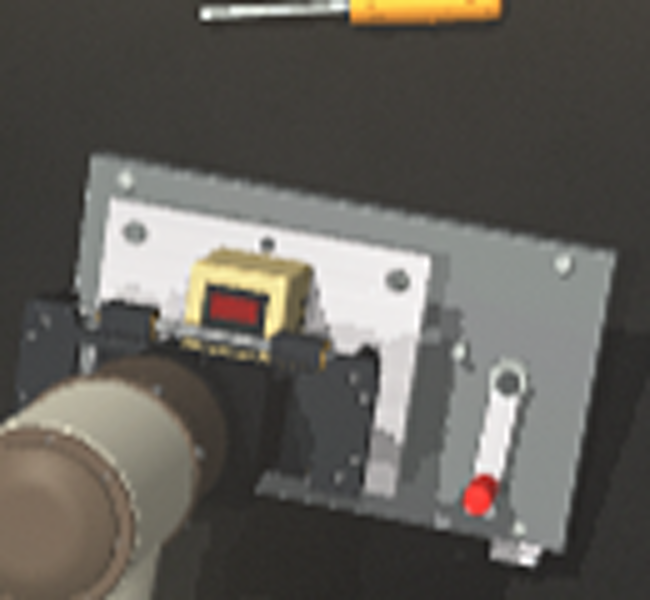

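View pics/s3c.png

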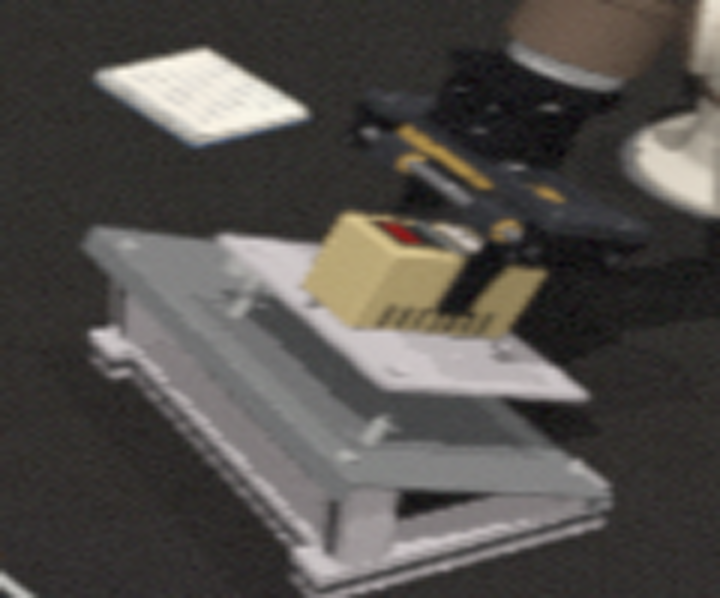

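```bash
python3 - <<'E'
from h import *
from station import r
print(r.sense()["joints"].round(1),r.sense()["joint_velocities"].round(1))
plan(cra,PC,[0,0,45])
E
```

```text
[  39.     7.3  -46.8   43.4  -26.4 -177.4] [ 0.3 -0.2 -0.1 -0.1  0.1  0. ]
t 8.3 tcp [0.5115 0.1441 0.1626] target [0.5067 0.1478 0.1496] shift [0.102 0.027 0.097] turn [ 0.0078 -0.0282  0.0111] F [ 0.8 -0.4 -7.7] M [ 0.28  1.71 -0.02] gw 0.638
```

```bash
python3 -m crank '[[1,[0,0,-0.2],[0,0,0]],[1,[0,0,-0.4],[0,0,0]],[1,[0,0,-0.4],[0,0,0]],[1,[0,-0.2,0],[0,0,0]],[1,[0,0,0],[0,0,0]]]'
python3 - <<'E'
from h import *
from station import r
plan(drv,PD,[0,0,180]);print(r.sense()["joints"].round(1))
E
```

```text
time_s: 8.8
tcp_pos: [0.4664, 0.1303, 0.2547]
ee_rot: [[-0.899, 0.187, 0.395], [0.173, 0.982, -0.072], [-0.401, 0.003, -0.916]]
wrist_force: [-0.1, -0.6, -8.7]
gripper_width: 0.641
t 8.8 tcp [0.4664 0.1303 0.2547] target [ 0.5202 -0.2731  0.2063] shift [-0.986 -3.864  0.947] turn [0.0108 0.5259 0.0311] F [-0.1 -0.6 -8.7] M [ 0.16  2.05 -0.14] gw 0.641
[  45.6   -3.5  -40.    28.9  -43.4 -165.9]
```

```bash
python3 -m crank '[[1,[-0.03,-0.15,0],[0,0,0]],[1,[-0.08,-0.3,0],[0,0,0]],[1,[-0.08,-0.3,0],[0,0,0]],[1,[-0.08,-0.3,0],[0,0,0]],[1,[-0.08,-0.3,0],[0,0,0]],[1,[-0.08,-0.3,0],[0,0,0]],[1,[-0.08,-0.3,0],[0,0,0]],[1,[-0.08,-0.3,0],[0,0,0]]]'
python3 -m crank '[[1,[-0.08,-0.3,0],[0,0,0]],[1,[-0.08,-0.3,0],[0,0.1,0]],[1,[-0.08,-0.3,0],[0,0.12,0]],[1,[-0.08,-0.3,0],[0,0.12,0]],[1,[-0.08,-0.3,0],[0,0.12,0]],[1,[0,0,0],[0.01,0.06,0.03]],[1,[0,0,0],[0,0,0]],[1,[0,0,0],[0,0,0]]]'
python3 - <<'E'
from h import *
plan(drv,PD,[0,0,50])
E
```

```text
time_s: 9.6
tcp_pos: [0.478, -0.1009, 0.2762]
ee_rot: [[-0.901, 0.186, 0.392], [0.171, 0.983, -0.074], [-0.399, 0.0, -0.917]]
wrist_force: [1.3, 0.7, -8.1]
gripper_width: 0.637
time_s: 10.4
tcp_pos: [0.4886, -0.2536, 0.2879]
ee_rot: [[-0.978, 0.208, 0.003], [0.208, 0.978, -0.006], [-0.004, -0.006, -1.0]]
wrist_force: [-1.2, 1.7, -8.0]
gripper_width: 0.638
t 10.4 tcp [ 0.4886 -0.2536  0.2879] target [ 0.5202 -0.2731  0.0763] shift [-0.342 -0.112  2.118] turn [-0.0072  0.0048  0.0049] F [-1.2  1.7 -8. ] M [0.02 0.03 0.04] gw 0.638
```

```bash
python3 -m crank '[[1,[-0.17,-0.06,0.2],[-0.007,0.005,0.005]],[1,[-0.17,-0.05,0.4],[0,0,0]],[1,[0,0,0.4],[0,0,0]],[1,[0,0,0.4],[0,0,0]],[1,[0,0,0.4],[0,0,0]],[1,[0,0,0.3],[0,0,0]],[1,[0,0,0],[0,0,0]],[1,[0,0,0],[0,0,0]]]'
python3 - <<'E'
from h import *
plan(drv,PD,[0,0,0])
E
```

```text
time_s: 11.2
tcp_pos: [0.5205, -0.2722, 0.0803]
ee_rot: [[-0.978, 0.211, 0.002], [0.211, 0.978, -0.002], [-0.003, -0.002, -1.0]]
wrist_force: [0.6, 0.0, -6.0]
gripper_width: 0.642
t 11.2 tcp [ 0.5205 -0.2722  0.0803] target [ 0.5202 -0.2731  0.0263] shift [ 0.002 -0.008  0.54 ] turn [-0.0022  0.0033  0.0017] F [ 0.6  0.  -6. ] M [-0.08 -0.21  0.05] gw 0.642
```

```bash
python3 -m crank '[[1,[0,0,0.2],[-0.002,0.003,0.002]],[1,[0,0,0.15],[0,0,0]],[1,[0,0,0.1],[0,0,0]],[1,[0,0,0.06],[0,0,0]],[1,[0,0,0.02],[0,0,0]],[1,[0,0,0],[0,0,0]]]'
python3 -m crank '[[1,[0,0,0.015],[0,0,0]],[1,[0,0,0],[0,0,0]]]'
```

```text
time_s: 11.8
tcp_pos: [0.5208, -0.2727, 0.0272]
ee_rot: [[-0.977, 0.214, 0.001], [0.214, 0.977, 0.0], [-0.001, 0.0, -1.0]]
wrist_force: [0.4, -1.2, -7.6]
gripper_width: 0.639
time_s: 12.0
tcp_pos: [0.5209, -0.2728, 0.027]
ee_rot: [[-0.977, 0.214, 0.001], [0.214, 0.977, -0.0], [-0.001, 0.0, -1.0]]
wrist_force: [-3.8, 3.6, 4.3]
gripper_width: 0.64
```

```bash
python3 -m crank '[[-1,[0,0,0],[0,0,0]],[-1,[0,0,0],[0,0,0]],[-1,[0,0,0],[0,0,0]],[-1,[0,0,-0.2],[0,0,0]],[-1,[0,0,-0.4],[0,0,0]],[-1,[0,0,-0.4],[0,0,0]],[-1,[0,0,-0.4],[0,0,-0.05]],[-1,[0,0,-0.2],[0,0,-0.15]]]'
python3 -m crank '[[-1,[0,0,0],[0,0,-0.19]],[-1,[0,0,0],[0,0,-0.19]],[-1,[0,0,0],[0,0,-0.19]],[-1,[0,0,0],[0,0,-0.19]],[-1,[0,0,0],[0,0,-0.19]],[-1,[0,0,0],[0,0,-0.19]],[-1,[0,0,0],[0,0,-0.19]],[-1,[0,0,0],[0,0,-0.19]]]'
python3 -m crank '[[-1,[0,0,0],[0,0,-0.19]],[-1,[0,0,0],[0,0,-0.19]],[-1,[0,0,0],[0,0,-0.19]],[-1,[0,0,0],[0,0,-0.19]],[-1,[0,0,0],[0,0,-0.19]],[-1,[0,0,0],[0,0,-0.19]],[-1,[0,0,0],[0,0,-0.19]],[-1,[0,0,0],[0,0,-0.19]]]'
python3 -m crank '[[-1,[0,0,0],[0,0,-0.19]],[-1,[0,0,0],[0,0,-0.19]],[-1,[0,0,0],[0,0,-0.19]],[-1,[0,0,0],[0,0,-0.19]],[-1,[0,0,0],[0,0,0]],[-1,[0,0,0],[0,0,0]]]'
sed -i 's/^FL=.*/FL=np.diag([1.,-1,-1])/' h.py
python3 - <<'E'
from h import *
import cv2
from station import r
plan(drv,PD,[0,0,0]);print(r.sense()["joints"].round(1))
for n in("scene","top"):
    cv2.imwrite(f"pics/{n}4.png",cam(n)["img"])
cv2.imwrite("pics/t4c.png",cv2.resize(cam("top")["img"][150:225,340:430],None,fx=8,fy=8,interpolation=cv2.INTER_CUBIC))
cv2.imwrite("pics/s4c.png",cv2.resize(cam("scene")["img"][130:230,220:340],None,fx=6,fy=6,interpolation=cv2.INTER_CUBIC))
E
```

```text
time_s: 12.8
tcp_pos: [0.5218, -0.2735, 0.1889]
ee_rot: [[-0.998, 0.055, 0.005], [0.055, 0.998, -0.002], [-0.005, -0.001, -1.0]]
wrist_force: [0.6, 0.5, -0.1]
gripper_width: 0.995
time_s: 13.6
tcp_pos: [0.5202, -0.2729, 0.1845]
ee_rot: [[-0.417, -0.909, -0.001], [-0.909, 0.417, 0.001], [-0.0, 0.001, -1.0]]
wrist_force: [-0.4, -0.7, 0.4]
gripper_width: 1.002
time_s: 14.4
tcp_pos: [0.5202, -0.2728, 0.1845]
ee_rot: [[0.692, -0.722, -0.001], [-0.722, -0.692, 0.001], [-0.001, 0.0, -1.0]]
wrist_force: [-0.4, -0.8, -0.1]
gripper_width: 1.001
time_s: 15.0
tcp_pos: [0.5201, -0.2728, 0.1845]
ee_rot: [[0.976, -0.218, -0.001], [-0.218, -0.976, 0.001], [-0.001, -0.001, -1.0]]
wrist_force: [0.2, 0.5, -0.8]
gripper_width: 0.999
t 15.0 tcp [ 0.5201 -0.2728  0.1845] target [ 0.5202 -0.2731  0.0263] shift [0.004 0.004 1.582] turn [-0.0008  0.0017 -0.0072] F [ 0.2  0.5 -0.8] M [-0.09  0.1   0.03] gw 0.999
[-11.9  20.1  -8.2  -0.  -61.8  89.4]
```

View pics/t4c.png

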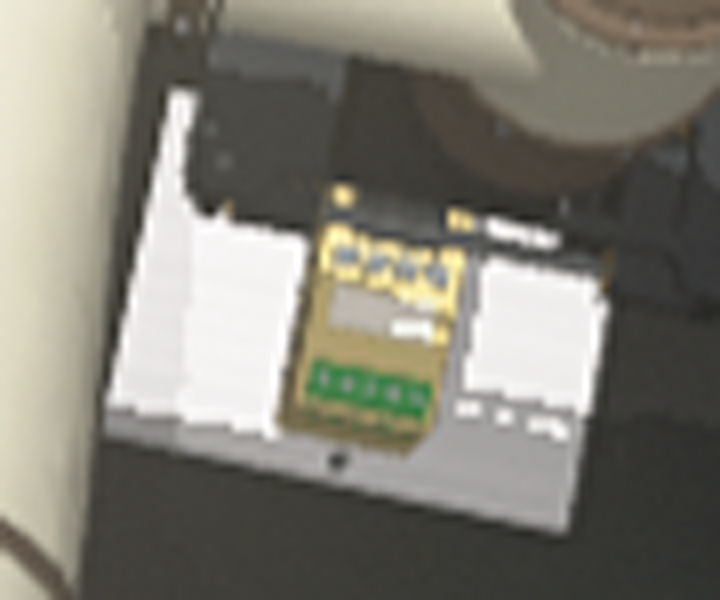

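View pics/s4c.png

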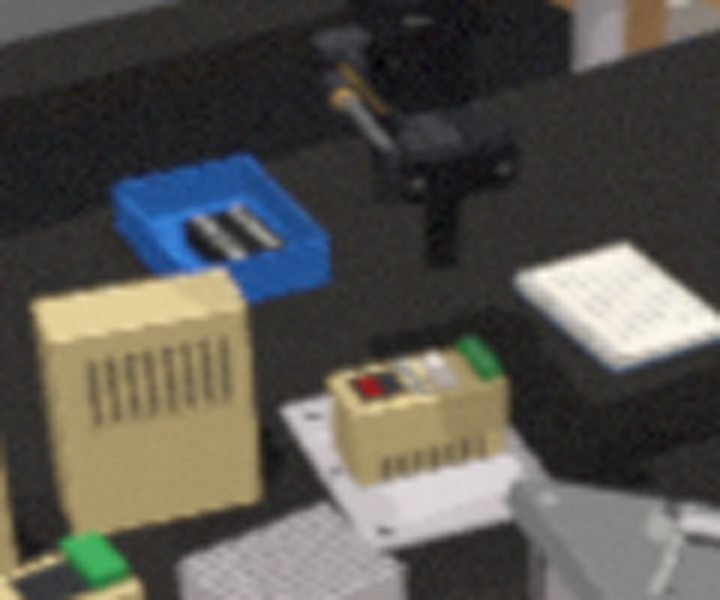

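```bash
python3 -m crank '[[-1,[0.004,0.004,0.2],[0,0,-0.007]],[-1,[0,0,0.4],[0,0,0]],[-1,[0,0,0.4],[0,0,0]],[-1,[0,0,0.3],[0,0,0]],[-1,[0,0,0.2],[0,0,0]],[-1,[0,0,0.08],[0,0,0]],[-1,[0,0,0],[0,0,0]]]'
python3 -m crank '[[1,[0,0,0],[0,0,0]],[1,[0,0,0],[0,0,0]],[1,[0,0,0],[0,0,0]],[1,[0,0,0],[0,0,0]],[1,[0,0,0],[0,0,0]],[1,[0,0,0],[0,0,0]],[1,[0,0,0],[0,0,0]]]'
python3 - <<'E'
from h import *
plan(drv,PD,[0,0,0])
E
```

```text
time_s: 15.8
tcp_pos: [0.5196, -0.2729, 0.0256]
ee_rot: [[0.978, -0.21, -0.003], [-0.21, -0.978, 0.001], [-0.004, -0.001, -1.0]]
wrist_force: [0.3, 0.1, -0.4]
gripper_width: 1.004
time_s: 16.5
tcp_pos: [0.5204, -0.2729, 0.027]
ee_rot: [[0.978, -0.209, -0.001], [-0.209, -0.978, 0.001], [-0.001, -0.001, -1.0]]
wrist_force: [-0.8, 2.4, 4.5]
gripper_width: 0.641
t 16.5 tcp [ 0.5204 -0.2729  0.027 ] target [ 0.5202 -0.2731  0.0263] shift [-0.001  0.003  0.007] turn [-0.0011  0.001   0.0036] F [-0.8  2.4  4.5] M [ 0.62  0.25 -0.12] gw 0.641
```

```bash
python3 -m crank '[[1,[0,0,-0.05],[0,0,0]],[1,[0,0,-0.15],[0,0,0]],[1,[0,0,-0.35],[0,0,0]],[1,[0,0,-0.4],[0,0,0]],[1,[0,0,-0.4],[0,0,0]],[1,[0,0,-0.4],[0,0.05,0]],[1,[0,0,-0.3],[0,0.1,0]],[1,[0,0,-0.2],[0,0.14,0]]]'
python3 -m crank '[[1,[0,0,0],[0,0.14,0]],[1,[0,0,0],[0,0.125,0]],[1,[0,0,0],[0,0,0]],[1,[0,0,0],[0,0,0]]]'
python3 - <<'E'
from h import *
plan(cra,PC,[0,0,100])
E
```

```text
time_s: 17.3
tcp_pos: [0.5173, -0.2724, 0.2517]
ee_rot: [[0.952, -0.209, 0.222], [-0.204, -0.978, -0.046], [0.227, -0.001, -0.974]]
wrist_force: [1.0, -0.8, -7.4]
gripper_width: 0.644
time_s: 17.7
tcp_pos: [0.5151, -0.2721, 0.2492]
ee_rot: [[0.89, -0.209, 0.406], [-0.191, -0.978, -0.086], [0.415, -0.001, -0.91]]
wrist_force: [1.2, -0.7, -6.5]
gripper_width: 0.642
t 17.7 tcp [ 0.5151 -0.2721  0.2492] target [0.4839 0.1524 0.1995] shift [-1.294 -4.084 -0.039] turn [ 0.0062  0.0112 -0.0165] F [ 1.2 -0.7 -6.5] M [ 0.25  1.78 -0.03] gw 0.642
```

```bash
python3 -m crank '[[1,[-0.05,-0.15,0],[0,0,0]],[1,[-0.092,-0.292,0],[0,0,0]],[1,[-0.092,-0.292,0],[0,0,0]],[1,[-0.092,-0.292,0],[0,0,0]],[1,[-0.092,-0.292,0],[0,0,0]],[1,[-0.092,-0.292,0],[0,0,0]],[1,[-0.092,-0.292,0],[0,0,0]],[1,[-0.092,-0.292,0],[0,0,0]]]'
python3 -m crank '[[1,[-0.092,-0.292,0],[0,0,0]],[1,[-0.092,-0.292,0],[0,0,0]],[1,[-0.092,-0.292,0],[0,0,0]],[1,[-0.092,-0.292,0],[0,0,0]],[1,[-0.092,-0.292,0],[0,0,0]],[1,[-0.092,-0.292,0],[0.006,0.011,-0.016]],[1,[-0.05,-0.138,0],[0,0,0]],[1,[0,0,0],[0,0,0]]]'
python3 - <<'E'
from h import *
from station import r
plan(cra,PC,[0,0,60]);print(r.sense()["joints"].round(1))
E
```

```text
time_s: 18.5
tcp_pos: [0.5021, -0.0432, 0.2221]
ee_rot: [[0.887, -0.209, 0.411], [-0.19, -0.978, -0.088], [0.42, 0.0, -0.908]]
wrist_force: [0.8, 0.7, -6.9]
gripper_width: 0.642
time_s: 19.3
tcp_pos: [0.4887, 0.1551, 0.197]
ee_rot: [[0.886, -0.192, 0.421], [-0.174, -0.981, -0.082], [0.429, -0.0, -0.903]]
wrist_force: [-0.3, -0.0, -7.9]
gripper_width: 0.643
t 19.3 tcp [0.4887 0.1551 0.197 ] target [0.5004 0.149  0.1632] shift [-0.03   0.037  0.36 ] turn [-0.0024 -0.009   0.0041] F [-0.3 -0.  -7.9] M [ 0.22  1.86 -0.05] gw 0.643
[ 44.1   2.9 -46.3  41.1 -32.4   1.3]
```

```bash
python3 -m crank '[[1,[-0.03,0.037,0.1],[-0.002,-0.009,0.004]],[1,[0,0,0.2],[0,0,0]],[1,[0,0,0.2],[0,0,0]],[1,[0,0,0.06],[0,0,0]],[1,[0,0,0],[0,0,0]],[1,[0,0,0],[0,0,0]]]'
python3 - <<'E'
from h import *
import cv2
from station import r
plan(cra,PC,[0,0,40]);print(r.sense()["joints"].round(1))
for n in("scene","top"):
    cv2.imwrite(f"pics/{n}5.png",cam(n)["img"])
cv2.imwrite("pics/t5c.png",cv2.resize(cam("top")["img"][135:200,215:315],None,fx=8,fy=8,interpolation=cv2.INTER_CUBIC))
cv2.imwrite("pics/s5c.png",cv2.resize(cam("scene")["img"][195:270,295:385],None,fx=8,fy=8,interpolation=cv2.INTER_CUBIC))
E
```

```text
time_s: 19.9
tcp_pos: [0.5074, 0.1429, 0.1447]
ee_rot: [[0.888, -0.201, 0.413], [-0.182, -0.98, -0.085], [0.422, 0.001, -0.907]]
wrist_force: [0.3, 0.3, -7.6]
gripper_width: 0.635
t 19.9 tcp [0.5074 0.1429 0.1447] target [0.5087 0.1474 0.1451] shift [ 0.005 -0.046 -0.002] turn [ 0.0035  0.0012 -0.0056] F [ 0.3  0.3 -7.6] M [0.33 1.89 0.  ] gw 0.635
[ 36.5   8.1 -51.5  55.5 -22.4  -8.6]
```

View pics/t5c.png

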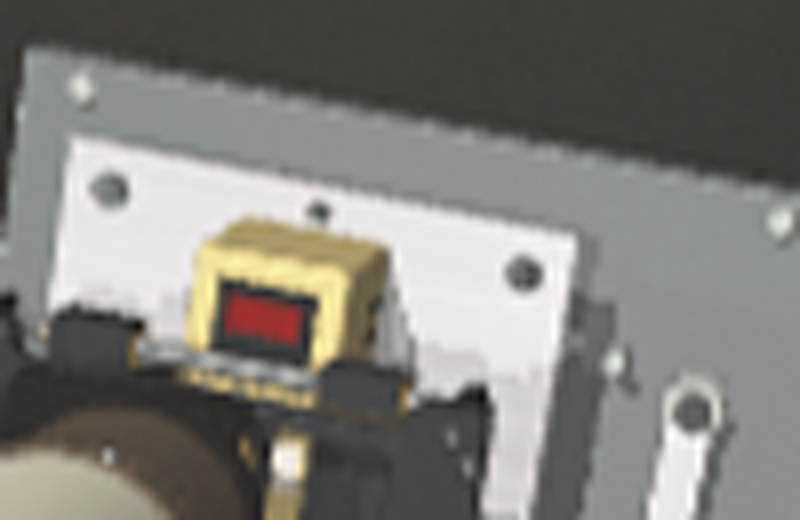

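View pics/s5c.png

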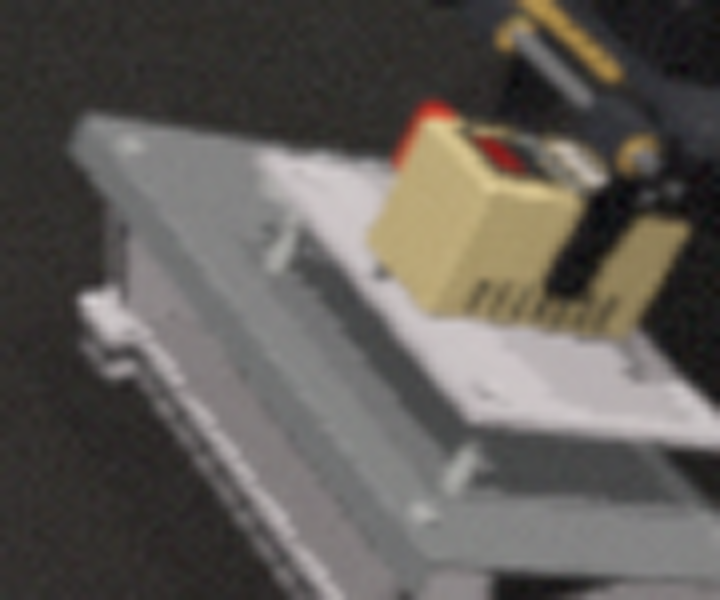

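```bash
cat > g2.py <<'E'
from h import *
from station import r
s=r.sense();A=s["ee_rot"];P=s["tcp_pos"]
tu=un([(72,135),(578,235),(109,189),(523,272)],(215,135),8); su=un([(470,418),(260,152),(485,388)],(295,195),8)
mt=[(72.5,95,5),(72.5,-95,5),(55,78,5),(55,-78,5)];ms=[(72.5,95,5),(72.5,-95,5),(55,78,5)]
def f(q):
    R=A@FL; return R@Ro.from_euler('z',q[2]).as_matrix(),P+R@np.array([q[0]/1e3,q[1]/1e3,-.0265])
for lab,o in(("top",[("top",mt,tu)]),("scene",[("scene",ms,su)]),("both",[("top",mt,tu),("scene",ms,su)])):
    q,e=fit(f,o,[0,0,0]);R,t=f(q)
    for pc in([.5362,.1419,-.1971],[.5394,.1454,-.1988]):
        Rc,tc=cra(pc);d=Rc.T@(t-tc);Rr=Rc.T@R
        print(lab,"grip off",q.round(3),"in cradle mm",(d*1e3).round(1),"rot deg",Ro.from_matrix(Rr).as_rotvec(degrees=True).round(2))
    print(e.round(1).tolist())
E
python3 g2.py
```

```text
top grip off [ 1.811 -0.538 -0.003] in cradle mm [ 1.6 -4.3 40.4] rot deg [-0.06 -0.02 -0.42]
top grip off [ 1.811 -0.538 -0.003] in cradle mm [-0.6 -8.4 41.5] rot deg [-0.02 -0.02 -0.33]
[[-0.1, -0.1], [-0.1, -0.0], [0.1, 0.1], [0.1, 0.0]]
scene grip off [ 8.512  8.23  -0.027] in cradle mm [ 8.3  4.4 40.4] rot deg [-0.06 -0.02 -1.78]
scene grip off [ 8.512  8.23  -0.027] in cradle mm [ 6.1  0.3 41.5] rot deg [-0.02 -0.02 -1.69]
[[0.1, -0.5], [-0.0, 0.0], [-0.1, 0.5]]
both grip off [ 2.384  0.197 -0.01 ] in cradle mm [ 2.1 -3.6 40.4] rot deg [-0.06 -0.02 -0.79]
both grip off [ 2.384  0.197 -0.01 ] in cradle mm [-0.1 -7.7 41.5] rot deg [-0.02 -0.02 -0.7 ]
[[-0.1, -0.5], [-0.2, -0.0], [0.0, -0.3], [-0.0, -0.0], [0.9, -1.6], [0.1, -0.9], [0.5, -0.6]]
```

```bash
python3 -m crank '[[1,[-0.016,-0.043,0],[0.003,0,-0.008]],[1,[0,0,0],[0,0,0]],[1,[0,0,0.06],[0,0,0]],[1,[0,0,0.05],[0,0,0]],[1,[0,0,0],[0,0,0]],[1,[0,0,0],[0,0,0]]]'
python3 - <<'E'
from h import *
import cv2
from station import r
plan(cra,PC,[0,0,28]);print(r.sense()["joints"].round(1))
for n in("scene","top"):
    cv2.imwrite(f"pics/{n}6.png",cam(n)["img"])
cv2.imwrite("pics/t6c.png",cv2.resize(cam("top")["img"][135:200,215:315],None,fx=8,fy=8,interpolation=cv2.INTER_CUBIC))
cv2.imwrite("pics/s6c.png",cv2.resize(cam("scene")["img"][195:270,295:385],None,fx=8,fy=8,interpolation=cv2.INTER_CUBIC))
E
```

```text
time_s: 20.7
tcp_pos: [0.511, 0.1473, 0.1344]
ee_rot: [[0.89, -0.193, 0.414], [-0.174, -0.981, -0.082], [0.422, 0.001, -0.907]]
wrist_force: [1.4, -0.3, -7.7]
gripper_width: 0.642
t 20.7 tcp [0.511  0.1473 0.1344] target [0.5137 0.1464 0.1342] shift [0.025 0.004 0.014] turn [-0.0005  0.0006  0.0041] F [ 1.4 -0.3 -7.7] M [ 0.3   1.94 -0.03] gw 0.642
[ 34.9   9.3 -52.5  60.7 -20.4 -12.3]
```

View pics/t6c.png

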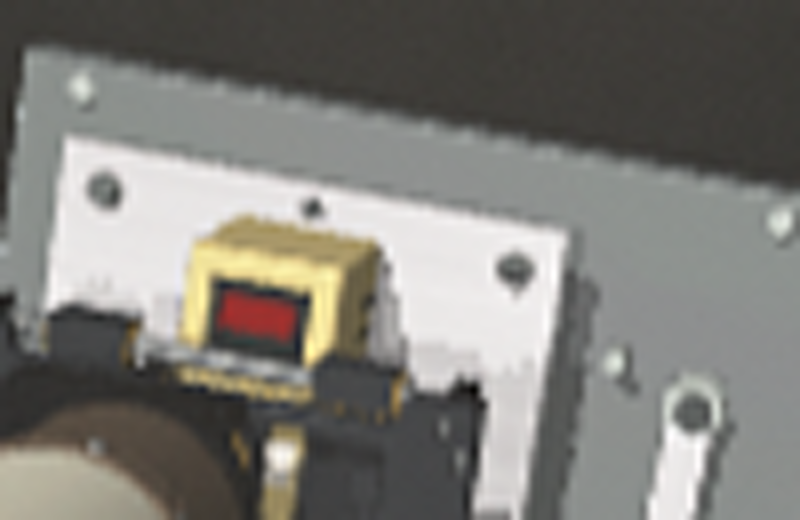

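View pics/s6c.png

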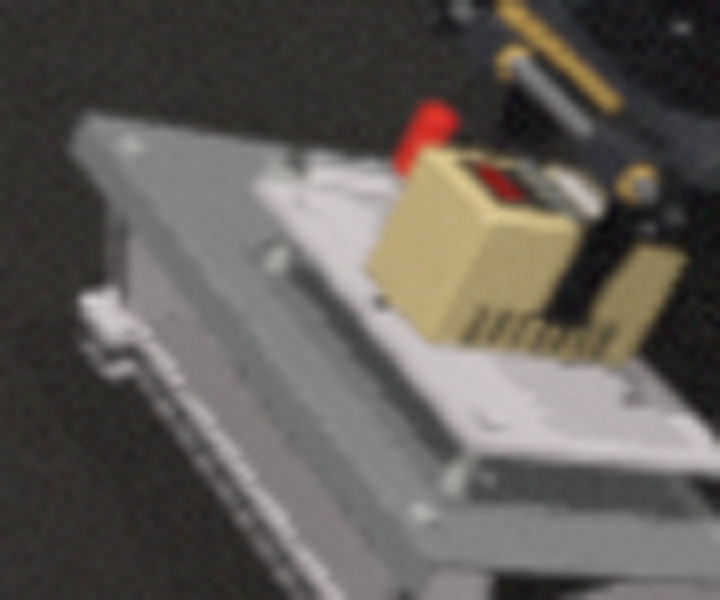

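```bash
sed -i 's/^tu=.*/tu=un([(65,134),(568,230),(104,190),(515,269)],(215,135),8); su=un([(465,448),(257,183),(487,415)],(295,195),8)/' g2.py; python3 g2.py | grep -v scene
python3 - <<'E'
import cv2,numpy as np
a=cv2.imread("pics/top6.png")
b=np.hstack([a[150:168,219:239],a[160:178,269:289]])
cv2.imwrite("pics/t6h.png",cv2.resize(b,None,fx=20,fy=20,interpolation=cv2.INTER_CUBIC))
E
```

```text
top grip off [ 1.7   -0.247 -0.003] in cradle mm [-0.6  0.4 29.4] rot deg [ 0.06  0.   -0.01]
top grip off [ 1.7   -0.247 -0.003] in cradle mm [-2.8 -3.6 30.4] rot deg [0.1  0.   0.07]
[[0.0, 0.1], [-0.1, 0.1], [0.0, -0.1], [0.0, -0.1]]
[[0.5, -0.4], [0.1, -0.4], [-0.6, 0.9]]
both grip off [ 2.291  0.381 -0.01 ] in cradle mm [ 0.   1.1 29.4] rot deg [ 0.06  0.   -0.37]
both grip off [ 2.291  0.381 -0.01 ] in cradle mm [-2.2 -3.  30.4] rot deg [ 0.1   0.   -0.28]
[[0.0, -0.3], [-0.1, 0.1], [-0.0, -0.5], [-0.1, -0.2], [1.5, -1.5], [0.2, -1.2], [0.2, -0.2]]
```

View pics/t6h.png

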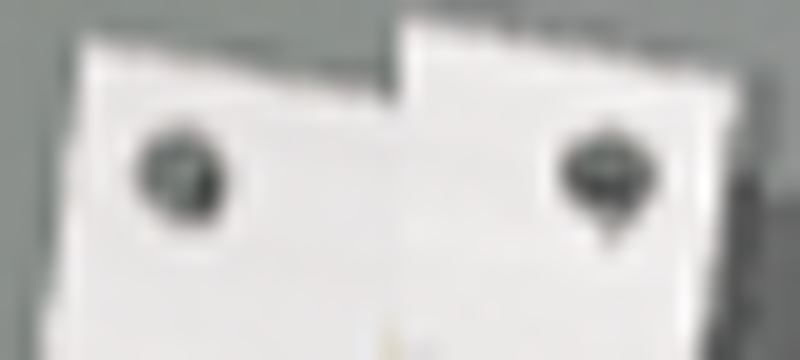

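```bash
python3 -m crank '[[1,[0.006,0.004,0.04],[0,0,0]],[1,[0,0,0.04],[0,0,0]],[1,[0,0,0.04],[0,0,0]],[1,[0,0,0.02],[0,0,0]],[1,[0,0,0],[0,0,0]],[1,[0,0,0],[0,0,0]]]'
python3 - <<'E'
from h import *
import cv2
from station import r
plan(cra,PC,[0,0,15]);print(r.sense()["joints"].round(1))
for n in("scene","top"):
    cv2.imwrite(f"pics/{n}7.png",cam(n)["img"])
a=cam("top")["img"]
b=np.hstack([a[150:168,219:239],a[160:178,269:289]])
cv2.imwrite("pics/t7h.png",cv2.resize(b,None,fx=20,fy=20,interpolation=cv2.INTER_CUBIC))
cv2.imwrite("pics/t7c.png",cv2.resize(cam("top")["img"][135:200,215:315],None,fx=8,fy=8,interpolation=cv2.INTER_CUBIC))
cv2.imwrite("pics/s7c.png",cv2.resize(cam("scene")["img"][195:270,295:385],None,fx=8,fy=8,interpolation=cv2.INTER_CUBIC))
E
```

```text
time_s: 21.5
tcp_pos: [0.5174, 0.1457, 0.1221]
ee_rot: [[0.889, -0.193, 0.414], [-0.175, -0.981, -0.082], [0.422, 0.001, -0.906]]
wrist_force: [1.6, 1.5, -8.4]
gripper_width: 0.638
t 21.5 tcp [0.5174 0.1457 0.1221] target [0.5191 0.1453 0.1224] shift [0.017 0.    0.004] turn [-0.0008  0.0004  0.0037] F [ 1.6  1.5 -8.4] M [0.24 1.93 0.05] gw 0.638
[ 31.6  10.7 -53.6  68.4 -18.  -17.3]
```

View pics/t7h.png

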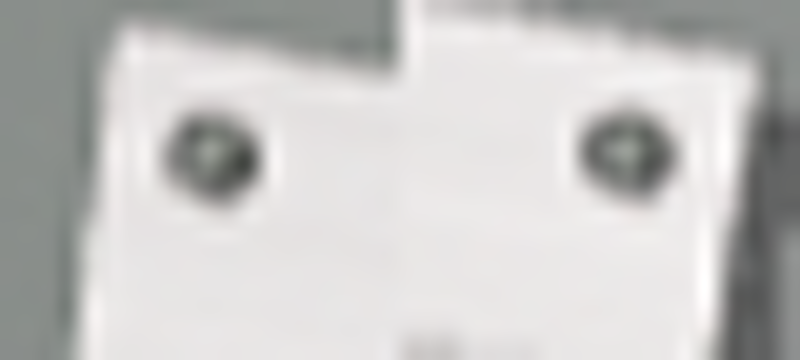

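View pics/t7c.png

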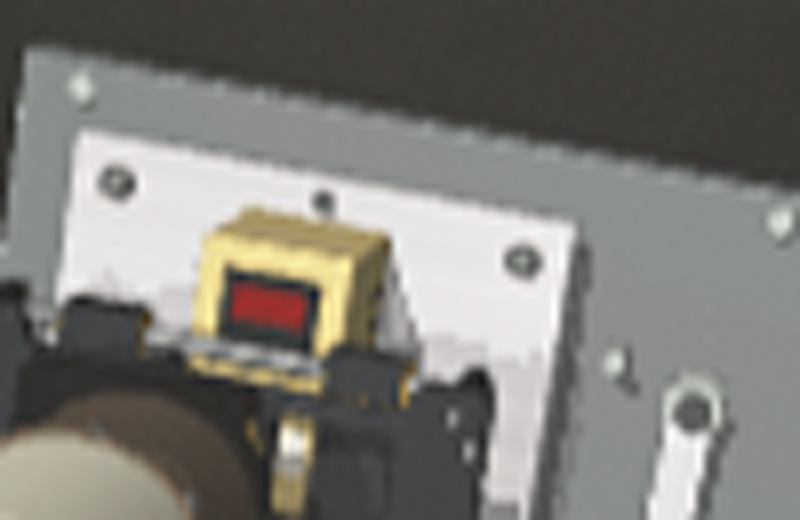

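View pics/s7c.png

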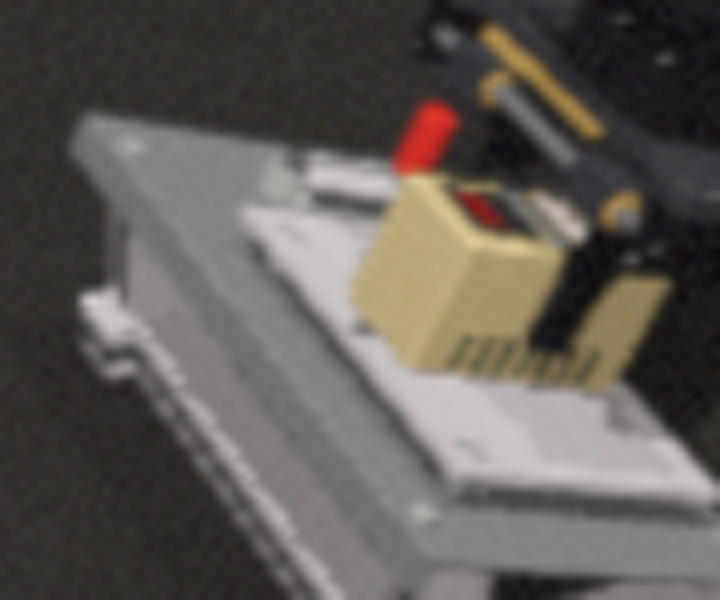

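```bash
python3 -m crank '[[1,[0.005,0,0.02],[0,0,0]],[1,[0,0,0.025],[0,0,0]],[1,[0,0,0.025],[0,0,0]],[1,[0,0,0],[0,0,0]],[1,[0,0,0],[0,0,0]]]'
python3 - <<'E'
from h import *
import cv2
from station import r
plan(cra,PC,[0,0,8]);print(r.sense()["joints"].round(1))
a=r.capture("top")["img"]
b=np.hstack([a[150:168,219:239],a[160:178,269:289]])
cv2.imwrite("pics/t8h.png",cv2.resize(b,None,fx=20,fy=20,interpolation=cv2.INTER_CUBIC))
E
```

```text
time_s: 22.1
tcp_pos: [0.5206, 0.1447, 0.1156]
ee_rot: [[0.89, -0.193, 0.414], [-0.175, -0.981, -0.083], [0.422, 0.001, -0.907]]
wrist_force: [-0.4, 0.7, -6.8]
gripper_width: 0.645
t 22.1 tcp [0.5206 0.1447 0.1156] target [0.522  0.1447 0.1161] shift [ 0.014 -0.003  0.001] turn [0.0001 0.001  0.0035] F [-0.4  0.7 -6.8] M [ 0.24  1.91 -0.  ] gw 0.645
[ 29.7  11.5 -54.   72.9 -16.8 -20.2]
```

View pics/t8h.png

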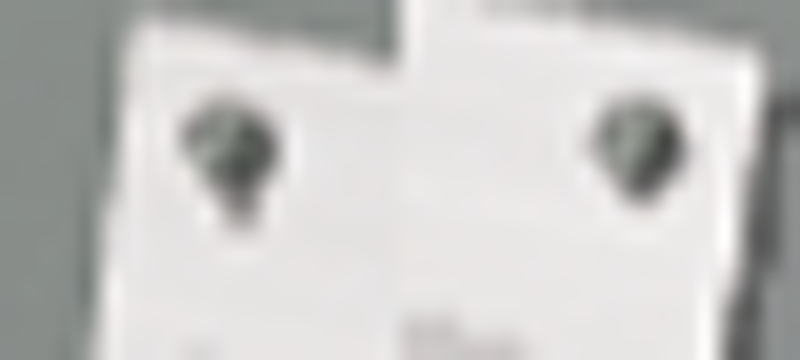

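```bash
python3 -m crank '[[1,[0,0,0.02],[0,0,0]],[1,[0,0,0.02],[0,0,0]],[1,[0,0,0],[0,0,0]],[1,[0,0,0],[0,0,0]]]'
python3 - <<'E'
from h import *
plan(cra,PC,[0,0,0])
E
python3 -m crank '[[1,[0,0,0.02],[0,0,0]],[1,[0,0,0.01],[0,0,0]],[1,[0,0,0],[0,0,0]],[1,[0,0,0],[0,0,0]]]'
python3 - <<'E'
from h import *
plan(cra,PC,[0,0,0])
E
```

```text
time_s: 22.55
tcp_pos: [0.5223, 0.1445, 0.112]
ee_rot: [[0.89, -0.193, 0.414], [-0.175, -0.981, -0.082], [0.422, 0.001, -0.907]]
wrist_force: [-0.2, -0.6, -7.1]
gripper_width: 0.638
t 22.55 tcp [0.5223 0.1445 0.112 ] target [0.5253 0.1441 0.1088] shift [ 0.014 -0.002  0.042] turn [-0.0002  0.0008  0.0037] F [-0.2 -0.6 -7.1] M [0.22 1.91 0.03] gw 0.638
time_s: 22.95
tcp_pos: [0.5235, 0.1443, 0.1094]
ee_rot: [[0.89, -0.193, 0.414], [-0.175, -0.981, -0.082], [0.422, 0.001, -0.907]]
wrist_force: [0.4, -0.3, -7.4]
gripper_width: 0.643
t 22.95 tcp [0.5235 0.1443 0.1094] target [0.5253 0.1441 0.1088] shift [ 0.014 -0.001  0.012] turn [-0.0004  0.0007  0.0039] F [ 0.4 -0.3 -7.4] M [0.26 1.96 0.06] gw 0.643
```

```bash
python3 -m crank '[[1,[0,0,0.01],[0,0,0]],[1,[0,0,0],[0,0,0]],[1,[0,0,0],[0,0,0]]]'
python3 -m crank '[[1,[0,0,0.01],[0,0,0]],[1,[0,0,0],[0,0,0]],[1,[0,0,0],[0,0,0]]]'
python3 - <<'E'
from h import *
plan(cra,PC,[0,0,0])
E
```

```text
time_s: 23.25
tcp_pos: [0.524, 0.1445, 0.1088]
ee_rot: [[0.889, -0.193, 0.415], [-0.174, -0.981, -0.082], [0.423, 0.001, -0.906]]
wrist_force: [-1.6, 0.8, -3.5]
gripper_width: 0.643
time_s: 23.55
tcp_pos: [0.524, 0.1445, 0.1088]
ee_rot: [[0.889, -0.192, 0.416], [-0.174, -0.981, -0.082], [0.424, 0.0, -0.906]]
wrist_force: [-11.1, 0.4, 4.6]
gripper_width: 0.642
t 23.55 tcp [0.524  0.1445 0.1088] target [0.5253 0.1441 0.1088] shift [0.012 0.001 0.005] turn [-0.0019 -0.0017  0.0044] F [-11.1   0.4   4.6] M [-0.1   3.5  -0.45] gw 0.642
```

```bash
python3 - <<'E'
from h import *
import cv2
from station import r
a=cam("top")["img"]
cv2.imwrite("pics/t9c.png",cv2.resize(a[135:200,215:315],None,fx=8,fy=8,interpolation=cv2.INTER_CUBIC))
cv2.imwrite("pics/s9c.png",cv2.resize(cam("scene")["img"][195:270,295:385],None,fx=8,fy=8,interpolation=cv2.INTER_CUBIC))
E
```

```text
(no output)
```

View pics/t9c.png

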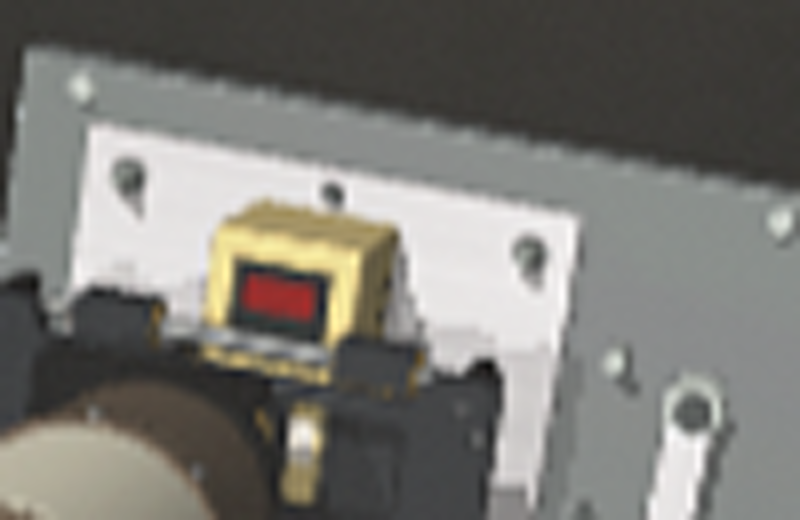

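View pics/s9c.png

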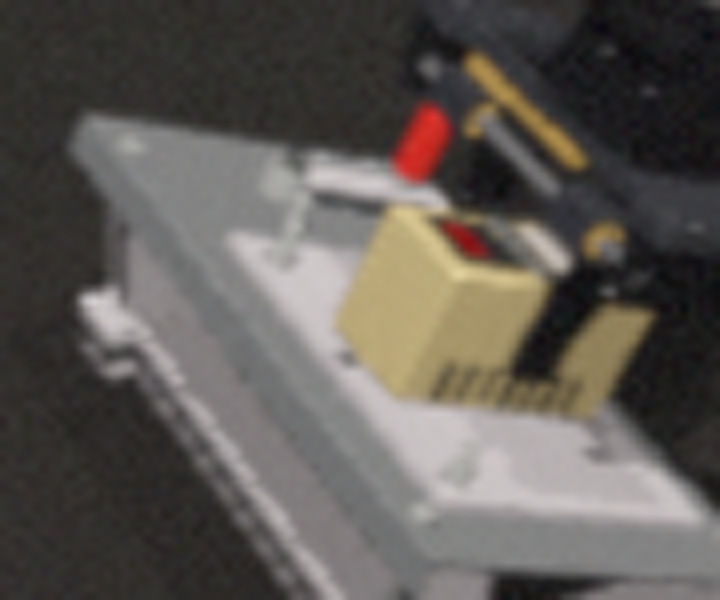

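```bash
python3 -m crank '[[1,[0,0,-0.007],[0,0,0]],[1,[0,0,0],[0,0,0]],[0.1,[0,0,0],[0,0,0]],[-0.3,[0,0,0],[0,0,0]],[-1,[0,0,0],[0,0,0]],[-1,[0,0,0],[0,0,0]],[-1,[0,0,0],[0,0,0]],[-1,[0,0,0],[0,0,0]]]'
python3 -m crank '[[-1,[0,0,-0.03],[0,0,0]],[-1,[0,0,-0.1],[0,0,0]],[-1,[0,0,-0.2],[0,0,0]],[-1,[0,0,-0.3],[0,0,0]],[-1,[0,0,-0.3],[0,0,0]],[-1,[0,0,-0.2],[0,0,0]],[-1,[0,0,0],[0,0,0]]]'
python3 - <<'E'
from h import *
import cv2
from station import r
plan(cra,PC,[0,0,0]);print(r.sense()["joints"].round(1))
a=cam("top")["img"]
cv2.imwrite("pics/t10c.png",cv2.resize(a[130:230,200:330],None,fx=6,fy=6,interpolation=cv2.INTER_CUBIC))
cv2.imwrite("pics/s10c.png",cv2.resize(cam("scene")["img"][180:280,290:400],None,fx=6,fy=6,interpolation=cv2.INTER_CUBIC))
E
```

```text
time_s: 24.45
tcp_pos: [0.5246, 0.1445, 0.1087]
ee_rot: [[0.889, -0.193, 0.415], [-0.175, -0.981, -0.082], [0.423, 0.0, -0.906]]
wrist_force: [0.5, -0.0, 0.2]
gripper_width: 0.927
time_s: 25.15
tcp_pos: [0.4779, 0.1558, 0.2139]
ee_rot: [[0.888, -0.191, 0.419], [-0.175, -0.982, -0.077], [0.426, -0.005, -0.905]]
wrist_force: [0.2, -0.0, 0.3]
gripper_width: 0.998
t 25.15 tcp [0.4779 0.1558 0.2139] target [0.5253 0.1441 0.1088] shift [-0.006  0.03   1.159] turn [-0.0088 -0.0044  0.0032] F [ 0.2 -0.   0.3] M [0.14 0.92 0.08] gw 0.998
[ 46.    0.8 -44.9  37.5 -35.7   3.7]
```

View pics/t10c.png

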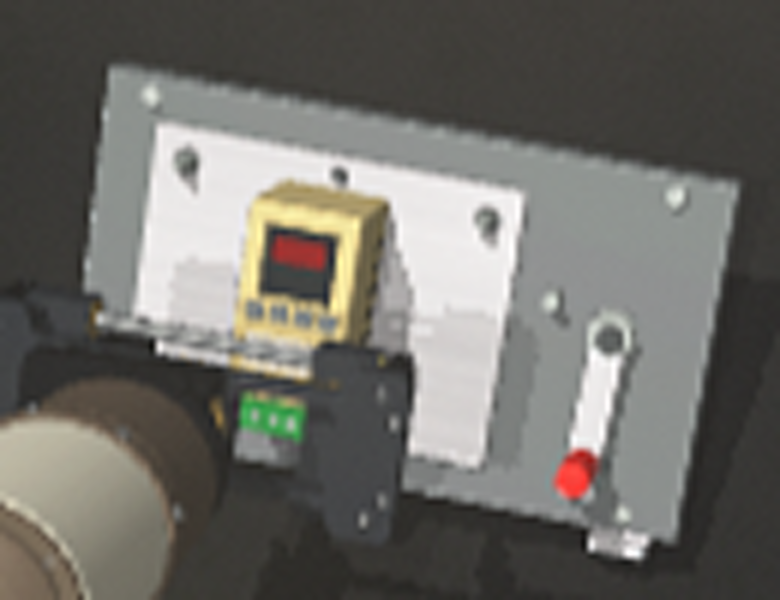

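View pics/s10c.png

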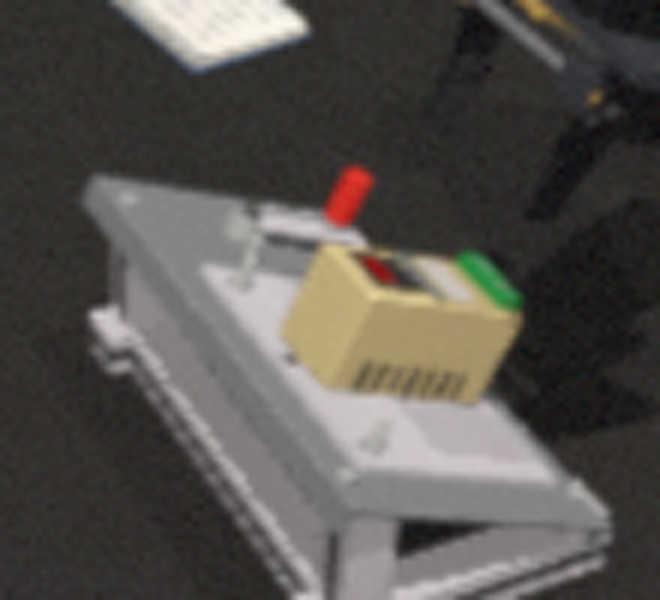

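```bash
cat >> h.py <<'E'
def plan2(c):
    from station import r
    s=r.sense();R,t=cra(PC);Rt=R@FL;tcp=t+R@(np.array(c)/1e3);A=s["ee_rot"]
    d=A.T@(tcp-s["tcp_pos"]);w=Ro.from_matrix(A.T@Rt).as_rotvec(degrees=True)
    print("t",round(s["time_s"],2),"cur cradle mm",(R.T@(s["tcp_pos"]-t)*1e3).round(1),"shift",(d/.1).round(3),"turn",(w/45).round(4),"F",(R.T@s["wrist_force"]).round(1),"j",s["joints"].round(0),"gw",round(s["gripper_width"],2))
E
python3 - <<'E'
from h import *
plan2([-55,-188,130])
E
```

```text
t 25.25 cur cradle mm [-1.400e+00  1.000e-01  1.394e+02] shift [-0.542  1.879  0.091] turn [-0.0015  0.0002  0.004 ] F [ 0.3 -0.5  0.3] j [ 46.   1. -45.  38. -36.   4.] gw 1.0
```

```bash
python3 -m crank '[[1,[-0.04,0.15,0],[0,0,0]],[1,[-0.08,0.29,0],[0,0,0]],[1,[-0.08,0.29,0],[0,0,0]],[1,[-0.08,0.29,0],[0,0,0]],[1,[-0.08,0.29,0],[0,0,0]],[1,[-0.08,0.29,0],[0,0,0]],[1,[-0.08,0.25,0],[0,0,0]],[1,[0,0,0],[0,0,0]]]'
python3 -m crank '[[1,[0,0,0],[0,0,0]],[1,[0,0,0],[0,0,0]]]'
python3 - <<'E'
from h import *
plan2([-55,-188,34])
E
```

```text
time_s: 26.05
tcp_pos: [0.3917, -0.023, 0.1862]
ee_rot: [[0.891, -0.199, 0.409], [-0.179, -0.98, -0.087], [0.418, 0.004, -0.908]]
wrist_force: [0.1, 0.2, -0.8]
gripper_width: 0.354
time_s: 26.25
tcp_pos: [0.3955, -0.0189, 0.1886]
ee_rot: [[0.89, -0.193, 0.414], [-0.174, -0.981, -0.083], [0.422, 0.002, -0.907]]
wrist_force: [0.9, 0.4, 0.6]
gripper_width: 0.169
t 26.25 cur cradle mm [ -52.7 -185.3  138.9] shift [-0.022  0.027  1.049] turn [0.0002 0.0011 0.0041] F [1.  0.6 0.2] j [ 30. -12. -60.  36. -28.  19.] gw 0.17
```

```bash
cat >> h.py <<'E'
def H():
    R=Ro.from_euler('z',PC[2]).as_matrix();return R,np.array([PC[0],PC[1],0.])
def knobH(a,zc=50):
    c=np.array([10-65*np.sin(a),-150+65*np.cos(a),zc])/1e3
    Rc,tc=cra(PC);R,t=H();return R.T@(Rc@c+tc-t)*1e3
def plan3(h):
    from station import r
    s=r.sense();R,t=H();Rt=R@FL;tcp=t+R@(np.array(h)/1e3);A=s["ee_rot"]
    d=A.T@(tcp-s["tcp_pos"]);w=Ro.from_matrix(A.T@Rt).as_rotvec(degrees=True)
    print("t",round(s["time_s"],2),"cur H mm",(R.T@(s["tcp_pos"]-t)*1e3).round(1),"shift",(d/.1).round(3),"turn",(w/45).round(4),"F",(R.T@s["wrist_force"]).round(1),"j",s["joints"].round(0),"gw",round(s["gripper_width"],2))
E
python3 -m crank '[[1,[0,0,0],[0,-0.14,0]],[1,[0,0,0],[0,-0.14,0]],[1,[0,0,0],[0,-0.14,0]],[1,[0,0,0],[0,-0.135,0]],[1,[0,0,0],[0,0,0]]]'
python3 - <<'E'
from h import *
for a in(1.56,1.2,.8,.4,0): print(a,knobH(a).round(1),knobH(a,57).round(1),knobH(a,21).round(1))
k=knobH(1.56);plan3([k[0],k[1]-24-14,150])
E
```

```text
time_s: 26.75
tcp_pos: [0.4002, -0.0197, 0.1895]
ee_rot: [[0.98, -0.197, 0.019], [-0.197, -0.98, -0.008], [0.02, 0.004, -1.0]]
wrist_force: [-0.1, -0.1, 0.3]
gripper_width: 0.003
1.56 [ -71.  -149.3  107.1] [ -73.9 -149.3  113.4] [ -58.7 -149.3   80.8]
1.2 [ -67.  -126.4  108.9] [ -69.9 -126.4  115.3] [ -54.7 -126.4   82.7]
0.8 [ -54.3 -104.7  114.8] [ -57.3 -104.7  121.2] [ -42.1 -104.7   88.6]
0.4 [-35.  -90.1 123.8] [-38.  -90.1 130.2] [-22.8 -90.1  97.6]
0 [-12.1 -85.  134.5] [-15.  -85.  140.9] [  0.2 -85.  108.3]
t 26.75 cur H mm [-101.7 -185.1  189.5] shift [0.3   0.02  0.401] turn [ 0.0048 -0.0253 -0.0017] F [-0.1 -0.1  0.3] j [ 21.   1. -33.   1. -56.  57.] gw 0.0
```

```bash
python3 -m crank '[[1,[0.15,0.02,0],[0.005,-0.025,0]],[1,[0.15,0,0],[0,0,0]],[1,[0,0,0.25],[0,0,0]],[1,[0,0,0.3],[0,0,0]],[1,[0,0,0.25],[0,0,0]],[1,[0,0,0.1],[0,0,0]],[1,[0,0,0],[0,0,0]]]'
python3 - <<'E'
from h import *
import cv2
k=knobH(1.56);plan3([k[0]+2,k[1]-24,95])
cv2.imwrite("pics/t11c.png",cv2.resize(cam("top")["img"][130:230,200:330],None,fx=6,fy=6,interpolation=cv2.INTER_CUBIC))
cv2.imwrite("pics/s11c.png",cv2.resize(cam("scene")["img"][160:260,290:400],None,fx=6,fy=6,interpolation=cv2.INTER_CUBIC))
E
```

```text
time_s: 27.45
tcp_pos: [0.4239, -0.0287, 0.0986]
ee_rot: [[0.981, -0.195, -0.003], [-0.195, -0.981, -0.002], [-0.003, 0.002, -1.0]]
wrist_force: [0.2, -0.4, 0.4]
gripper_width: 0.006
t 27.45 cur H mm [ -76.7 -189.3   98.6] shift [ 0.077 -0.16   0.035] turn [0.0031 0.0034 0.0012] F [ 0.2 -0.3  0.4] j [ 18.  11. -36.   0. -43.  60.] gw 0.01
```

View pics/t11c.png

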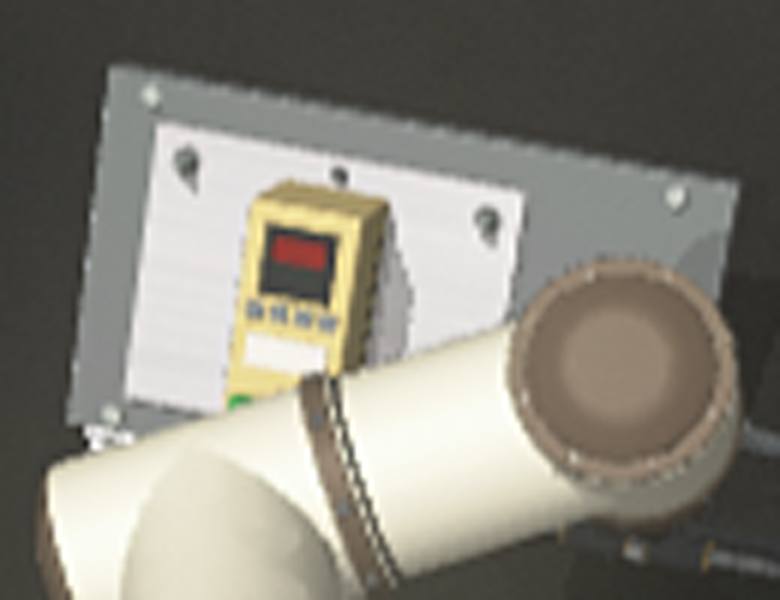

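View pics/s11c.png

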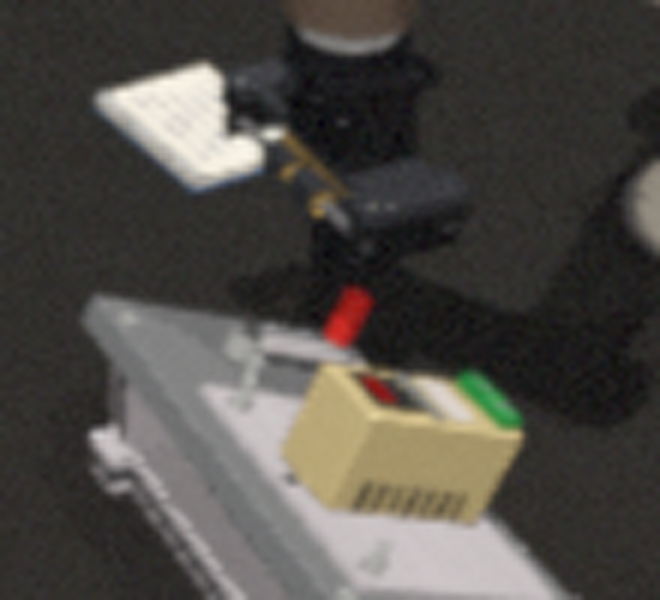

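```bash
python3 -m crank '[[1,[0.077,-0.08,0],[0.003,0.003,0]],[1,[0,-0.08,0],[0,0,0]],[1,[0.015,-0.115,0],[0,0,0]],[1,[0.025,-0.12,0],[0,0,0]],[1,[0.04,-0.085,0],[0,0,0]],[1,[0.05,-0.08,0],[0,0,0]],[1,[0,0,0],[0,0,0]],[1,[0,0,0],[0,0,0]]]'
python3 - <<'E'
from h import *
import cv2
plan3([-56,-133.5,98])
cv2.imwrite("pics/s12c.png",cv2.resize(cam("scene")["img"][160:260,290:400],None,fx=6,fy=6,interpolation=cv2.INTER_CUBIC))
E
```

```text
time_s: 28.35
tcp_pos: [0.4571, 0.0227, 0.0998]
ee_rot: [[0.981, -0.196, 0.004], [-0.196, -0.981, 0.002], [0.003, -0.003, -1.0]]
wrist_force: [1.0, -0.6, 0.4]
gripper_width: 0.002
t 28.35 cur H mm [ -54.2 -132.3   99.8] shift [-0.018  0.012  0.018] turn [-0.0035 -0.0038  0.0003] F [ 1.1 -0.4  0.4] j [ 23.  14. -32.  -0. -44.  55.] gw 0.0
```

View pics/s12c.png

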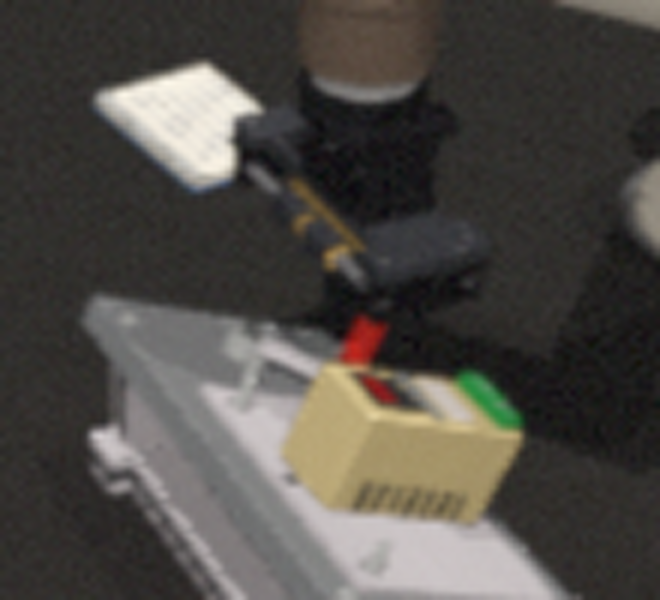

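```bash
python3 -m crank '[[1,[0.025,-0.04,0],[-0.003,-0.003,0]],[1,[0.035,-0.04,0],[0,0,0]],[1,[0,0,0],[0,0,0]],[1,[0,0.15,0],[0,0,0]],[1,[-0.2,0.05,-0.05],[0,0,0]],[1,[-0.22,0,0],[0,0,0]],[1,[0,0,0],[0,0,0]],[1,[0,0,0],[0,0,0]]]'
python3 - <<'E'
from h import *
import cv2
plan3([-90,-102,105])
cv2.imwrite("pics/s13c.png",cv2.resize(cam("scene")["img"][160:260,290:400],None,fx=6,fy=6,interpolation=cv2.INTER_CUBIC))
cv2.imwrite("pics/t13c.png",cv2.resize(cam("top")["img"][130:230,200:330],None,fx=6,fy=6,interpolation=cv2.INTER_CUBIC))
for a in(1,.9,.8,.7,.6): print(a,((proj("scene",[H()[0]@knobH(a,z)/1e3+H()[1] for z in(57,21)])-(290,160))*6).round().tolist())
E
```

```text
time_s: 29.25
tcp_pos: [0.4192, 0.0174, 0.1053]
ee_rot: [[0.981, -0.195, 0.001], [-0.195, -0.981, 0.0], [0.001, -0.001, -1.0]]
wrist_force: [-0.3, -0.3, 0.8]
gripper_width: 0.005
t 29.25 cur H mm [ -90.3 -145.   105.3] shift [ 0.003 -0.43   0.003] turn [-0.0007 -0.0018  0.0006] F [-0.3 -0.4  0.8] j [ 25.  10. -37.   0. -44.  54.] gw 0.01
1 [[371.0, 312.0], [346.0, 360.0]]
0.9 [[371.0, 316.0], [346.0, 364.0]]
0.8 [[370.0, 319.0], [344.0, 368.0]]
0.7 [[367.0, 322.0], [342.0, 371.0]]
0.6 [[364.0, 324.0], [339.0, 374.0]]
```

View pics/s13c.png

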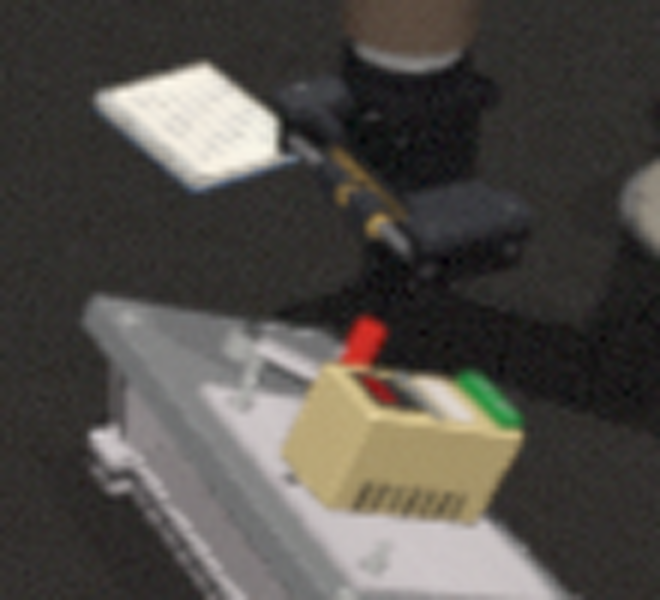

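View pics/t13c.png

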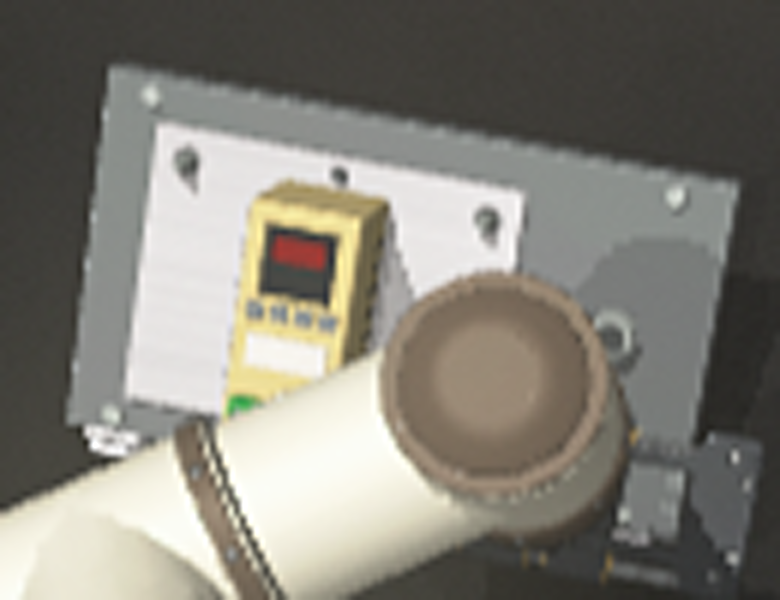

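```bash
python3 -m crank '[[1,[0,-0.2,0],[0,0,0]],[1,[0,-0.21,0],[0,0,0]],[1,[0.07,0,0],[0,0,0]],[1,[0.07,0,0],[0,0,0]],[1,[0.08,-0.05,-0.03],[0,0,0]],[1,[0.08,-0.05,-0.03],[0,0,0]],[1,[0.08,-0.04,-0.03],[0,0,0]],[1,[0,0,0],[0,0,0]]]'
python3 - <<'E'
from h import *
import cv2
plan3([-36,-86,117])
cv2.imwrite("pics/s14c.png",cv2.resize(cam("scene")["img"][160:260,290:400],None,fx=6,fy=6,interpolation=cv2.INTER_CUBIC))
for a in(.5,.4,.3,.2,.1,0): print(a,((proj("scene",[H()[0]@knobH(a,z)/1e3+H()[1] for z in(57,21)])-(290,160))*6).round().tolist())
E
```

```text
time_s: 30.15
tcp_pos: [0.4681, 0.0644, 0.114]
ee_rot: [[0.98, -0.197, 0.0], [-0.197, -0.98, 0.001], [0.0, -0.001, -1.0]]
wrist_force: [-1.8, 2.8, 0.4]
gripper_width: 0.006
t 30.15 cur H mm [-51.6 -89.3 114. ] shift [ 0.156 -0.034 -0.03 ] turn [-0.0012 -0.0001 -0.0011] F [-2.3  2.4  0.4] j [ 28.  14. -29.  -0. -47.  51.] gw 0.01
0.5 [[360.0, 326.0], [335.0, 376.0]]
0.4 [[355.0, 328.0], [329.0, 377.0]]
0.3 [[349.0, 328.0], [324.0, 378.0]]
0.2 [[342.0, 328.0], [317.0, 378.0]]
0.1 [[335.0, 328.0], [309.0, 378.0]]
0 [[327.0, 327.0], [301.0, 377.0]]
```

View pics/s14c.png

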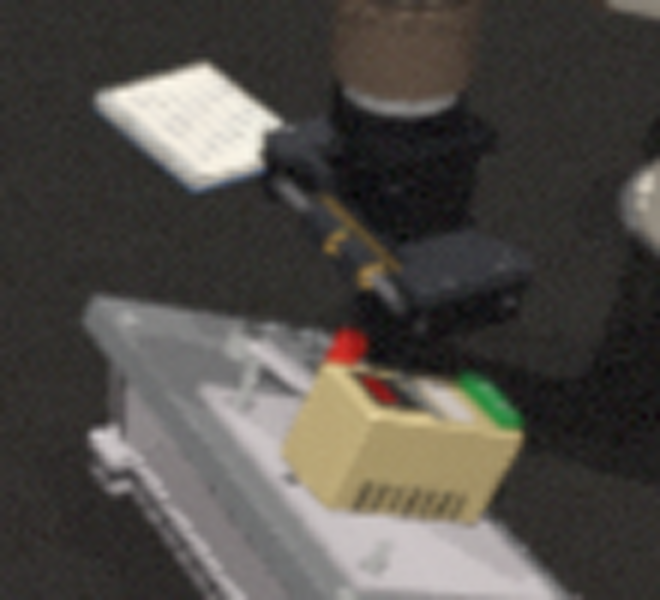

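```bash
python3 -m crank '[[1,[0.05,-0.02,-0.02],[0,0,0]],[1,[0.05,-0.014,-0.02],[0,0,0]],[1,[0.03,0,0],[0,0,0]],[1,[0,0,0],[0,0,0]],[1,[0,0,0],[0,0,0]]]'
python3 - <<'E'
from h import *
import cv2
plan3([-36,-86,117])
cv2.imwrite("pics/s15c.png",cv2.resize(cam("scene")["img"][160:260,290:400],None,fx=6,fy=6,interpolation=cv2.INTER_CUBIC))
E
```

```text
time_s: 30.75
tcp_pos: [0.4808, 0.0646, 0.1179]
ee_rot: [[0.981, -0.196, 0.001], [-0.196, -0.981, -0.0], [0.001, 0.0, -1.0]]
wrist_force: [-0.3, 1.0, 0.0]
gripper_width: 0.005
t 30.75 cur H mm [-39.2 -86.7 117.9] shift [ 0.032 -0.007  0.009] turn [ 0.0003 -0.0009 -0.    ] F [-0.5  1.   0. ] j [ 27.  15. -27.   0. -48.  52.] gw 0.01
```

View pics/s15c.png

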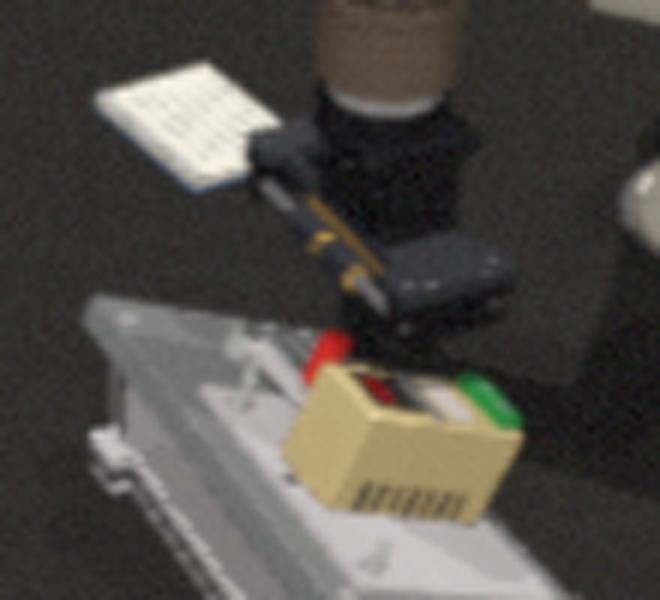

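```bash
for i in 1; do python3 -m crank '[[1,[0.025,0,0],[0,0,0]],[1,[0,0,0],[0,0,0]],[1,[0,0,0],[0,0,0]]]'; done
python3 -m crank '[[1,[0.02,0,0],[0,0,0]],[1,[0,0,0],[0,0,0]],[1,[0,0,0],[0,0,0]]]'
```

```text
time_s: 31.15
tcp_pos: [0.4827, 0.0643, 0.1178]
ee_rot: [[0.981, -0.196, -0.0], [-0.196, -0.981, -0.0], [-0.0, 0.0, -1.0]]
wrist_force: [-0.7, 1.0, 0.9]
gripper_width: 0.005
time_s: 31.45
tcp_pos: [0.4849, 0.064, 0.1179]
ee_rot: [[0.981, -0.196, 0.0], [-0.196, -0.981, -0.0], [0.0, 0.0, -1.0]]
wrist_force: [-1.3, 1.5, 1.5]
gripper_width: 0.006
```

```bash
python3 -m crank '[[1,[0.015,0,0],[0,0,0]],[1,[0,0,0],[0,0,0]],[1,[0,0,0],[0,0,0]]]'
python3 -m crank '[[1,[0.015,0,0],[0,0,0]],[1,[0,0,0],[0,0,0]],[1,[0,0,0],[0,0,0]]]'
python3 - <<'E'
from h import *
import cv2
plan3([-36,-86,117])
cv2.imwrite("pics/s16c.png",cv2.resize(cam("scene")["img"][190:250,310:380],None,fx=10,fy=10,interpolation=cv2.INTER_CUBIC))
for a in(.2,.1,0): print(a,((proj("scene",[H()[0]@knobH(a,z)/1e3+H()[1] for z in(57,21)])-(310,190))*10).round().tolist())
E
```

```text
time_s: 31.75
tcp_pos: [0.4864, 0.0637, 0.1179]
ee_rot: [[0.981, -0.196, 0.0], [-0.196, -0.981, -0.0], [0.0, 0.0, -1.0]]
wrist_force: [-1.9, 1.9, 2.0]
gripper_width: 0.009
time_s: 32.05
tcp_pos: [0.4878, 0.0634, 0.1179]
ee_rot: [[0.981, -0.196, 0.0], [-0.196, -0.981, -0.0], [0.0, 0.0, -1.0]]
wrist_force: [-1.6, 1.3, 1.8]
gripper_width: 0.005
t 32.05 cur H mm [-32.1 -86.4 117.9] shift [-0.039 -0.004  0.009] turn [ 0.0001 -0.0003  0.0001] F [-1.9  1.   1.8] j [ 26.  15. -26.   0. -48.  52.] gw 0.0
0.2 [[371.0, 247.0], [328.0, 331.0]]
0.1 [[358.0, 246.0], [316.0, 330.0]]
0 [[345.0, 245.0], [302.0, 329.0]]
```

View pics/s16c.png

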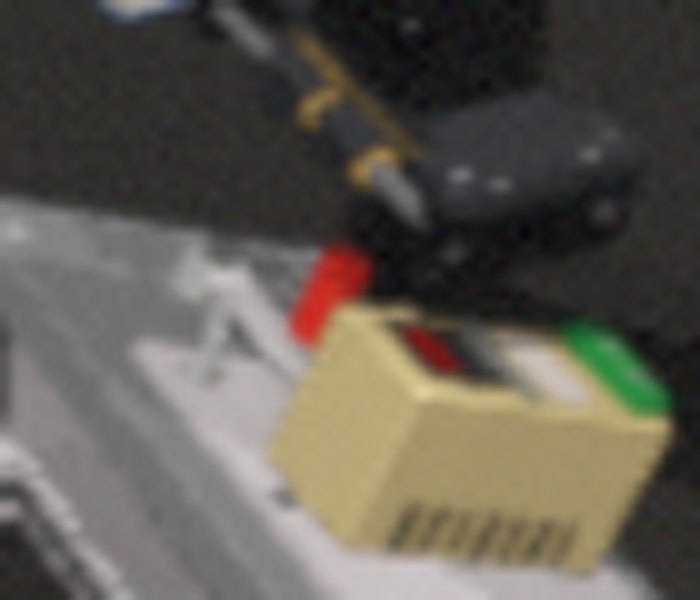

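```bash
python3 -m crank '[[1,[0.015,0,0],[0,0,0]],[1,[0,0,0],[0,0,0]],[1,[0,0,0],[0,0,0]]]'
python3 -m crank '[[1,[0.015,0,0],[0,0,0]],[1,[0,0,0],[0,0,0]],[1,[0,0,0],[0,0,0]]]'
```

```text
time_s: 32.45
tcp_pos: [0.4882, 0.0633, 0.1178]
ee_rot: [[0.981, -0.196, -0.002], [-0.196, -0.981, -0.0], [-0.002, 0.0, -1.0]]
wrist_force: [-4.9, 5.6, 4.8]
gripper_width: 0.004
time_s: 32.75
tcp_pos: [0.4884, 0.0631, 0.1176]
ee_rot: [[0.981, -0.196, -0.005], [-0.196, -0.981, -0.0], [-0.005, 0.001, -1.0]]
wrist_force: [-9.6, 6.7, 6.4]
gripper_width: 0.007
```

```bash
python3 -m crank '[[1,[-0.1,0,0],[0,0,0]],[1,[-0.25,0,0],[0,0,0]],[1,[-0.3,0.1,-0.1],[0,0,0]],[1,[-0.1,0.3,-0.3],[0,0,0]],[1,[0,0.4,-0.2],[0,0,0]],[1,[0,0.4,-0.1],[0,0,0]],[1,[0,0.4,0],[0,0,0]],[1,[0,0,0],[0,0,0]]]'
python3 - <<'E'
from h import *
import cv2
plan3([-36,-86,117])
cv2.imwrite("pics/top17.png",cam("top")["img"]);cv2.imwrite("pics/scene17.png",cam("scene")["img"])
cv2.imwrite("pics/t17c.png",cv2.resize(cam("top")["img"][130:230,200:330],None,fx=6,fy=6,interpolation=cv2.INTER_CUBIC))
for a in(.2,.1,0): print(a,((proj("top",[H()[0]@knobH(a,z)/1e3+H()[1] for z in(57,21)])-(200,130))*6).round().tolist())
E
```

```text
time_s: 33.55
tcp_pos: [0.3843, -0.0826, 0.1881]
ee_rot: [[0.979, -0.201, 0.001], [-0.201, -0.979, -0.001], [0.001, 0.0, -1.0]]
wrist_force: [-1.1, -0.0, -1.4]
gripper_width: 0.008
t 33.55 cur H mm [-105.  -249.9  188.1] shift [ 0.68  -1.643  0.711] turn [ 0.0006 -0.0011 -0.0073] F [-1.1 -0.2 -1.4] j [ 12.   1. -33.   0. -57.  66.] gw 0.01
0.2 [[465.0, 354.0], [478.0, 337.0]]
0.1 [[465.0, 341.0], [478.0, 324.0]]
0 [[466.0, 328.0], [480.0, 312.0]]
```

View pics/t17c.png

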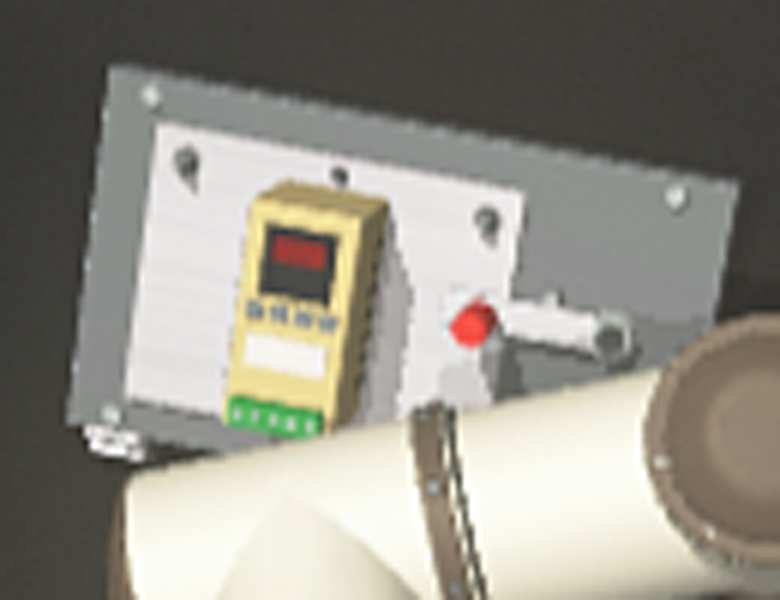

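View pics/scene17.png

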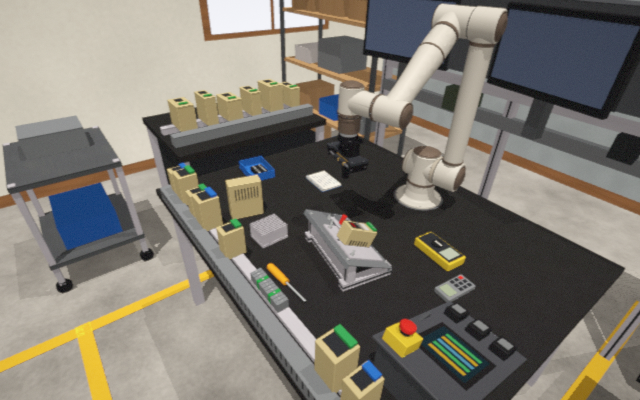

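```bash
python3 -m crank '[[1,[0,0,0],[0,0,0]],[1,[0,0,0],[0,0,0]],[1,[0,0,0],[0,0,0]]]'; python3 -c "
from station import r
r.finish_job()"
```

```text
time_s: 33.95
tcp_pos: [0.386, -0.0786, 0.1877]
ee_rot: [[0.981, -0.194, -0.0], [-0.194, -0.981, -0.0], [-0.0, 0.0, -1.0]]
wrist_force: [0.1, -0.4, 0.4]
gripper_width: 0.005
the job is handed in; nothing more can be done
```

The drive is hung on the stand with its green terminals at the low end, and the hold-down bar is swung across the plate's ear to its stop. I handed the job in at about 34 s of the 61 s allowed; the system reports no verdict.

**Regrasp:** My first grasp brought the last joint to its limit above the studs. I set the drive back where it had been, regrasped it turned by half a turn, and lowered it until the plate touched the panel before opening the fingers. Contact with the panel pushed back with about 15 N.

**Last checks:**
- **Drive:** the last top picture shows both studs through their holes and the drive sitting in line with the panel. I did not measure the hole-to-stud distances after release. At contact the measured tool tilt was within about 0.1° of the panel's slope.
- **Bar:** I pushed the knob until the tool stopped advancing and the push rose to 10–13 N. The knob then appeared within 1 pixel of where it should be at swing 0.
- **Bar on drive:** the force between the two cannot be read directly. The bar took only 2–3 N in the last stretch before the stop.
- **Rest of the bench:** nothing else looked moved in the last scene picture, and the arm was clear of everything.

**Disagreement:** the two cameras placed the stand 3–5 mm apart. I relied on the top camera and on where the stud tips appeared in the holes.

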